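# Screen the worn balls out of the mill charge

## Task

Four worn-down brown milling balls are still mixed in with the white ones on the round screen. Take the wooden paddle out of the jar and stir the balls with it, without forcing it against the screen, until all four brown balls have dropped through the holes into the tray below; the white balls stay on the screen, and the gripper itself must not touch any ball. Then stand the paddle back in the jar, handle up, let go of it, and leave the tumbler, the vase and the plaster mould where they are.

Things in the scene. Friction and masses are not known exactly. Their poses are not given: they have to be found in the camera images.
- screen: heavy media screen, does not move: white plastic catch tray 180 x 180 mm, 50 mm high, covered by a steel plate 180 x 180 mm, 6 mm thick, upper face 56 mm above the table. On the plate stands an aluminium collar, open above, that flares outwards at 45 degrees (inner radius 77 mm at the plate, 127 mm at its rim 106 mm above the table); the balls lie inside it. Origin: centre of the underside; z up
- screen_centre (a point): centre of the screen plate's upper face, inside the collar, axes as the screen. Nine round holes of 26 mm diameter go through the plate: six with centres 62 mm from here at every 60 degrees from the x axis, and three 22 mm from here at 0, 120 and 240 degrees, about z
- jar_mouth (a point): centre of the mouth of the terracotta tool jar, 105 mm above the table; the jar does not move; outer radius 40 mm, wall 6 mm, inner floor 6 mm above the table; its two ears reach 59 mm out along its y axis, 15 to 60 mm below the mouth. At the start the paddle leans over the jar's -x side
- paddle_grip (a point): point on the centre line of the wooden paddle's handle, 32 mm below its top end, 168 mm from the tip: a place to grip. Handle 20 mm wide (its y axis), 16 mm thick (its x axis), 125 mm long. Its z axis runs from the tip up to the handle's top. At the start the paddle stands in the jar, leaning about 25 degrees from vertical with its flat side on the rim
- paddle_tip (a point): centre of the lower end of the paddle's blade, axes as the paddle. The paddle is 200 mm long, 60 g; the lower 75 mm is a flat blade 34 mm wide (y), 16 mm thick (x), too wide to enter the screen's holes
- full0_center (a point): centre of a white full-size milling ball, 40 mm diameter, about 80 g, smooth (friction about 0.2), rolls freely; too large for the holes, it can sit in one, its centre then about 15 mm above the plate's upper face
- full1_center (a point): white ball, as full0
- full2_center (a point): white ball, as full0
- full3_center (a point): white ball, as full0
- full4_center (a point): white ball, as full0
- worn0_center (a point): centre of a brown worn milling ball, 20 mm diameter, about 12 g; it drops through a free hole into the tray, where its centre lies 15 mm above the table; on the plate its centre is 66 mm above the table
- worn1_center (a point): brown ball, as worn0
- worn2_center (a point): brown ball, as worn0
- worn3_center (a point): brown ball, as worn0
- tumbler_mid (a point): bystander: white tumbler, radius 35 mm, 75 mm high; its middle
- vase_mid (a point): bystander: terracotta vase, radius 38 mm, 105 mm high; its middle
- mould_mid (a point): bystander: plaster press mould, 100 x 100 x 26 mm; its middle
Mind the look-alikes: they are no part of the job. There is more than one size of the part that bears paddle_grip; the job needs the largest.

How it is judged:
By the outcome, as a careful person would: the job done as asked, in the order asked, and still so for the second after the job is handed in, with the robot touching nothing.
It also fails if it takes over 72 s, if anything falls off the work surface, if the arm or the gripper's body presses on something with over 40 N, if the wrist force passes 120 N, or if a joint passes its speed limit or range.

## Robot

A 6-joint arm with a two-finger parallel gripper is mounted at the origin on the work surface. World frame = base frame: x ahead of the robot, y to its left, z up, the work surface at z = 0. Lengths are in mm, angles in rad, forces in N, time in s.
With the tool pointing down it reaches from about 400 to 925 mm from the base axis. Payload 12.5 kg.
Tool frame: the origin (TCP) lies at the very end of the fingers, on their centre line; the grasp point (between the pads) lies 19 mm behind it (env.tcp_to_grasp is the distance from the TCP to the grasp point, in mm); z points along the fingers, x is the direction in which the jaws open and shut, and the axes are right-handed (so a half turn about z gives the same grasp; the last joint's range is limited). The gripper opens to 95 mm and grips with 3 to 60 N. Pads are 20 mm wide; open, the fingers measure 119 mm over their backs; the gripper's body (75 mm by 180 mm) begins 59 mm behind the grasp point.
Start: joints at [1.05, 0.491, 1.559, -0, 1.092, -0.106], TCP at [251.865, 572.023, 214.661] pointing down, gripper open.
Joint ranges: [-3.1, 3.1], [-0.84, 2.19], [0.05, 2.79], [-1.13, 4.28], [0.06, 2.93], [-2.69, 2.69]. Speed limits (rad/s): [2.22, 2.22, 2.79, 3.14, 3.14, 3.14].

## Interface

Orientations are given as [roll, pitch, yaw] about the fixed x, y, z axes, in that order (R = Rz(yaw) Ry(pitch) Rx(roll)).
In Python, from cell import env, vision, job gives the robot as it stands.
- The arm moves only by the shell command python3 -m pendant 'ROWS' [OPENING]. ROWS is JSON, a list of rows, each a list of 4 numbers: the shift along the tool's x, y, z in mm, then the turn about the tool's z in degrees. In form: [[tx, ty, tz, turn], ...]. A call has 1 to 8 rows; each row is the pose to reach, as a shift and turn from the pose measured when the call began, along the tool's axes at that moment; what a row does not reach only later rows make up. A row lasts 1/8 s, in which the tool goes at most 62.5 mm and 10.7 degrees, less where a joint would pass 70% of its speed; a pose out of reach is approached as far as the arm can. A call with a gripper value outside its range is refused whole. OPENING is the closure, from 0 (fully open) to 1 (shut), set as the call begins (- or left out, the last holds). The fingers move at their own pace and stop on an object; the grip force is fixed at half the most. Time passes only in rows, so rows that repeat a pose let the fingers close. It gives the time, the measured TCP pose, the force and the opening at its end, in the units of the state.
- env.state(): the state, without advancing time (a new reading comes with each control period).
- vision.read_camera(name): name is "scene" or "top" or "wrist"; returns a dict with "pixels" (480x640x3 uint8, red, green, blue), "intrinsics" (3x3 intrinsics, pixels), "k1" (the pictures are not rectified: a ray, as slopes to the right and down, at radius r is drawn at 1 + k1 r^2 times it, then the intrinsics apply), "R" (3x3) and "t" (3): a world point X has camera coordinates R X + t; the wrist camera has in their place "tool_from_camera" (4x4, takes a point from camera to tool coordinates, whose origin is the TCP and whose axes are the tool frame's). Camera axes: x right, y down, z forward; pixel columns grow to the right and rows downward; lengths in mm; the calibration is good to about 2 mm. A picture is of the moment at which its call begins: read the wrist's pose just before it. There is no depth.
- job.job_done(): hands the job in, once; it reports no verdict.
Trained networks look in a picture, given as the dict that the camera call returned (one of the last four; its "shot" number tells which), for a name from the list of things; names that differ only in an ending like _2 or _b are one class to them, and where a whole thing is asked for, a point or a joint stands for the part that bears it (a point fixed in the world has none). Each returns a list of dicts, best first, with "confidence" (0 to 1); they miss things now and then, are a little off and sometimes report something else, mostly with a low value. They report only what shows in the picture. A call takes as long as a camera call. They do not tell look-alikes from the thing itself.
- vision.find_in(picture, query): "at" ([x, y, z] in mm, in the coordinates of the camera as it stood for that picture, good to about 4 mm: the middle of the surface that is visible of it).
- vision.regions_of(picture, query): "pixels" (480x640 bool, what is visible of it).
The state is a dict: "t": time; "joints": joint angles; "qvel": joint speeds; "tau": joint torques, N m; "eef_pos": TCP position; "tcp_rot": TCP orientation; "ft_force": force on the tool from outside, world axes, zero at the start; "moment": the same for the moment, N m; "opening": opening from 0.0 (shut) to 1.0 (fully open).
Only numpy, scipy, OpenCV 4.12 (cv2) and the standard library are available. Lean on these libraries where they do the work, as an engineer would, in place of code of your own. Each camera call takes 0.05 s, during which the arm holds its last target.

## Working session

There is one attempt and no reset: what is moved stays moved. The work goes in short steps, Python scripts to look and compute and a shell command to move; the robot and the scene stay as the last step left them, time stands still between calls to the robot, and variables do not carry over. Pictures are saved under pics/ and viewed, and the job is handed in when it is done.

```bash
ls; mkdir -p pics; python3 - <<'E'
from cell import env,vision,job
import cv2
print(env.state())
for n in ["scene","top","wrist"]:
    p=vision.read_camera(n); cv2.imwrite(f"pics/{n}0.png",p["pixels"][:,:,::-1])
    print(n,p["intrinsics"],p["k1"],p.get("R"),p.get("t"),p.get("tool_from_camera"))
E
```

```text
pics
{'t': 0.0, 'joints': array([ 1.05038771e+00,  4.91566552e-01,  1.55947622e+00,  1.18100169e-05,
        1.09171636e+00, -1.05625953e-01]), 'qvel': array([-0.00090929, -0.0009003 , -0.00155151, -0.00074099, -0.00034089,
       -0.00084099]), 'tau': array([ 5.45985167e-04, -6.12622404e+01, -2.58175099e+01,  6.93281461e-02,
        4.83189616e-02, -3.62909975e-05]), 'eef_pos': array([251.7301368 , 571.77820101, 214.04819391]), 'tcp_rot': array([-3.14145926e+00,  1.15887764e-03,  1.15600829e+00]), 'ft_force': array([-0.64525189,  0.29844613,  0.53974506]), 'moment': array([-0.03711885, -0.01991401, -0.01111938]), 'opening': 1.0011335939424137}
scene [[546.28329706   0.         315.86396013]
 [  0.         546.28329706 235.47080216]
 [  0.           0.           1.        ]] -0.037868439785744744 [[ 0.85526616  0.51814831 -0.0064909 ]
 [ 0.36209621 -0.60655008 -0.70780177]
 [-0.37068334  0.60300857 -0.70638129]] [-440.15904285  -92.15429069 1384.17100033] None
top [[449.04093588   0.         321.99616441]
 [  0.         449.04093588 234.89546947]
 [  0.           0.           1.        ]] 0.0077202383679161185 [[-2.29193596e-02 -9.99736324e-01 -1.40889369e-03]
 [-9.96089856e-01  2.29559892e-02 -8.53113235e-02]
 [ 8.53211715e-02 -5.51896190e-04 -9.96353348e-01]] [ 25.28430862 505.69547631 991.13685521] None
wrist [[345.24633306   0.         319.87980402]
 [  0.         345.24633306 239.5989506 ]
 [  0.           0.           1.        ]] 0.019737390124064065 None None [[ 9.99999983e-01 -3.47165324e-05  1.82026756e-04 -6.09533790e-01]
 [-1.74718967e-05  9.60254179e-01  2.79127052e-01 -7.80030812e+01]
 [-1.84482276e-04 -2.79127050e-01  9.60254162e-01 -1.70796608e+02]
 [ 0.00000000e+00  0.00000000e+00  0.00000000e+00  1.00000000e+00]]
```

View pics/scene0.png

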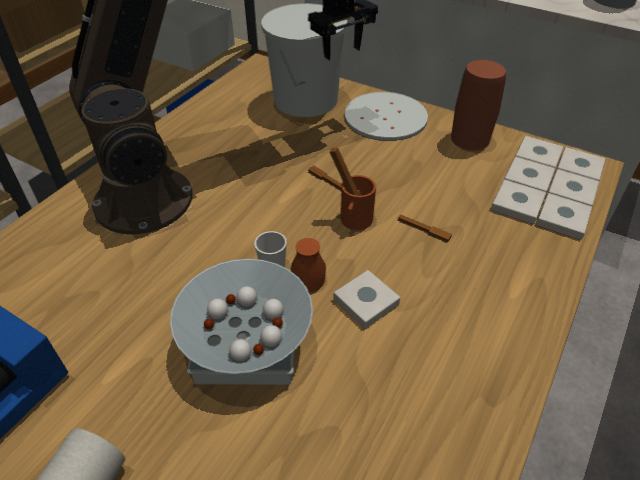

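View pics/top0.png

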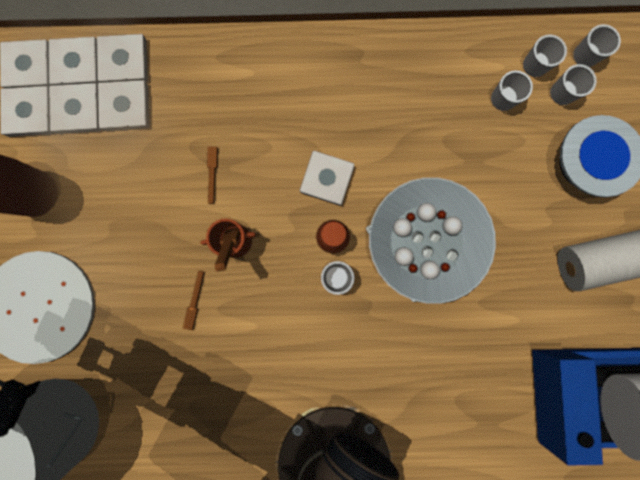

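View pics/wrist0.png

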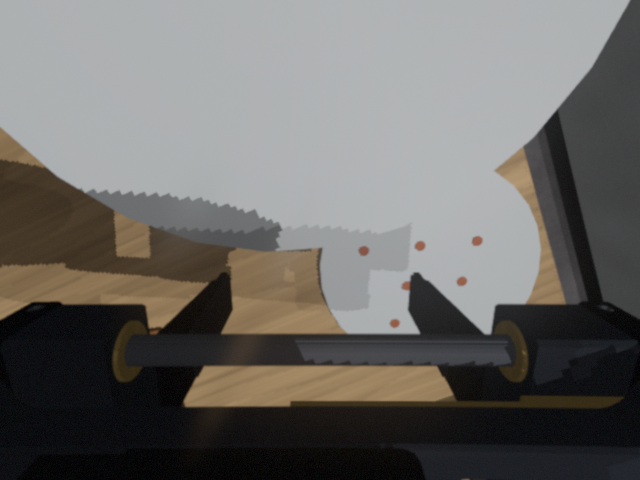

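The scene view shows the paddle in the jar at about (345,170), with the bowl at (240,320). The top view shows the jar at (228,240) and the bowl at (432,240). Two smaller paddles lie loose, at top (212,175) and (194,300). The leaning one in the jar is the candidate.

```bash
cat > h.py <<'E'
from cell import env,vision,job
import numpy as np, cv2
from scipy.spatial.transform import Rotation as Ro
def cam(p,st=None):
    if p.get("R") is not None: return np.array(p["R"]),np.array(p["t"])
    T=np.array(p["tool_from_camera"]); Rt=Ro.from_euler('xyz',st['tcp_rot']).as_matrix()
    Rc=Rt@T[:3,:3]; tc=Rt@T[:3,3]+st['eef_pos']
    return Rc.T,-Rc.T@tc
def ray(p,uv,st=None):
    R,t=cam(p,st);K=p["intrinsics"]
    d=np.array([(uv[0]-K[0][2])/K[0][0],(uv[1]-K[1][2])/K[1][1]]);s=d.copy()
    for _ in range(10): s=d/(1+p["k1"]*(s@s))
    return -R.T@t, R.T@np.array([s[0],s[1],1])
def atz(p,uv,z,st=None):
    o,d=ray(p,uv,st); return o+d*(z-o[2])/d[2]
def proj(p,X,st=None):
    R,t=cam(p,st);K=p["intrinsics"];c=R@np.asarray(X,float)+t;s=c[:2]/c[2];s=s*(1+p["k1"]*(s@s))
    return np.array([K[0][0]*s[0]+K[0][2],K[1][1]*s[1]+K[1][2]])
def w(p,c,st=None):
    R,t=cam(p,st); return R.T@(np.array(c)-t)
def shot(n,name=None):
    st=env.state();p=vision.read_camera(n)
    if name: cv2.imwrite(f"pics/{name}.png",p["pixels"][:,:,::-1])
    return p,st
def tri(p1,u1,p2,u2):
    o1,d1=ray(p1,u1);o2,d2=ray(p2,u2);d1/=np.linalg.norm(d1);d2/=np.linalg.norm(d2)
    A=np.stack([d1,-d2],1);s=np.linalg.lstsq(A,o2-o1,rcond=None)[0]
    a=o1+s[0]*d1;b=o2+s[1]*d2;return (a+b)/2,np.linalg.norm(a-b)
E
python3 - <<'E'
from h import *
np.set_printoptions(precision=1,suppress=True)
for n in ["scene","top"]:
    p,st=shot(n)
    for q in ["paddle_grip","paddle_tip","jar_mouth","screen_centre","screen","full0_center","worn0_center","tumbler_mid","vase_mid","mould_mid"]:
        r=vision.find_in(p,q)
        print(n,q,[(w(p,x["at"]),proj(p,w(p,x["at"])),round(x["confidence"],2)) for x in r[:9 if q[4] in "0n" else 4]])
    im=p["pixels"][:,:,::-1]
    c=im[130:250,290:420] if n=="scene" else im[190:310,160:290]
    cv2.imwrite(f"pics/c{n}.png",cv2.resize(c,None,fx=5,fy=5,interpolation=cv2.INTER_CUBIC)[:600])
    c=im[250:390,160:330] if n=="scene" else im[170:310,360:505]
    cv2.imwrite(f"pics/b{n}.png",cv2.resize(c,None,fx=4,fy=4,interpolation=cv2.INTER_CUBIC)[:600])
E
```

```text
scene paddle_grip [(array([665.9, 262.8,   6.3]), array([428. , 229.2]), 0.91), (array([463.3, 204.6, 132.1]), array([342.8, 173.1]), 0.86), (array([346.8, 305.7,   8.8]), array([321.5, 175.2]), 0.64)]
scene paddle_tip [(array([347.5, 303.6,  10.5]), array([321.3, 175.2]), 0.71), (array([666.1, 259.6,   8.3]), array([427.7, 229.4]), 0.7)]
scene jar_mouth [(array([510.6, 185.4,  69.5]), array([355.9, 205.6]), 0.6)]
scene screen_centre [(array([ 471.1, -220.4,   70. ]), array([235.2, 321.8]), 0.9)]
scene screen [(array([ 473.6, -220.8,   70.9]), array([236.1, 322.2]), 0.76)]
scene full0_center [(array([ 525.1, -272.9,   83.6]), array([240.8, 350.8]), 0.84)]
scene worn0_center [(array([ 540.2, -250.2,   67.4]), array([256. , 350.2]), 0.42)]
scene tumbler_mid [(array([401.4, -10.4,  57.5]), array([268.7, 244.1]), 0.93)]
scene vase_mid [(array([512.6, -24.1,  67. ]), array([308.8, 264.8]), 0.76)]
scene mould_mid [(array([638.7,  -9.5,  25.6]), array([364.9, 297.1]), 0.73), (array([ 539.6, -252.7,   67.3]), array([254.9, 351.2]), 0.64), (array([ 475.8, -221.6,   71.2]), array([236.8, 322.9
[... 403 characters left out ...]
, 0.72), (array([483.1, 207.8, 113.3]), array([227.4, 244.5]), 0.64)]
top jar_mouth []
top screen_centre [(array([ 482. , -232.8,   78.9]), array([438.3, 241.3]), 0.61), (array([409. , -15.7,  24.3]), array([336.2, 277.9]), 0.59)]
top screen [(array([ 481.9, -230.2,   75.4]), array([436.6, 241.5]), 0.85)]
top full0_center [(array([ 511.1, -256.7,   92.1]), array([450.7, 226.7]), 0.8), (array([ 421.3, -211.9,   86.3]), array([430.5, 270.1]), 0.15)]
top worn0_center []
top tumbler_mid [(array([406.7, -14.7,  21.8]), array([335.7, 278.9]), 0.69)]
top vase_mid [(array([498.7,  -9.6, 103.6]), array([333.2, 234.8]), 0.93)]
top mould_mid [(array([637.9,   1.7,  27.9]), array([325.9, 176.7]), 0.61)]
```

View pics/cscene.png

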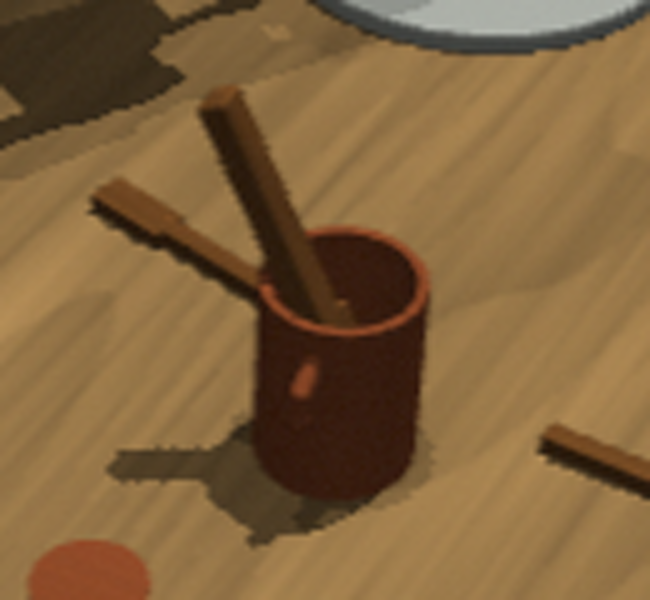

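View pics/ctop.png

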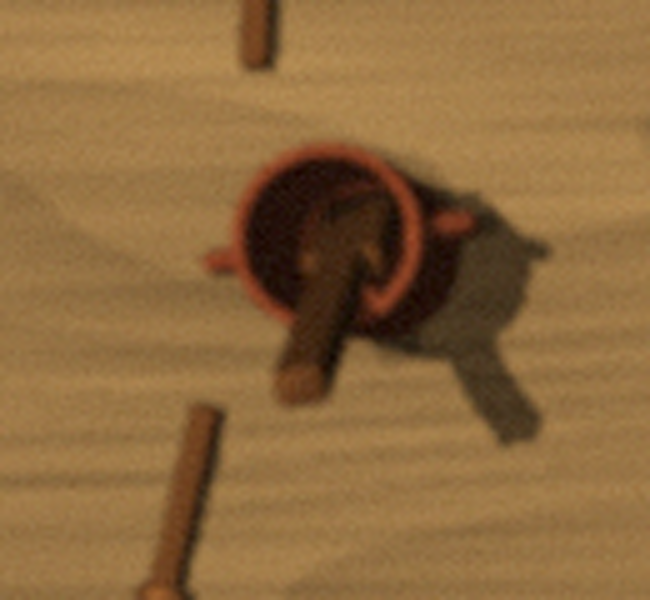

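View pics/bscene.png

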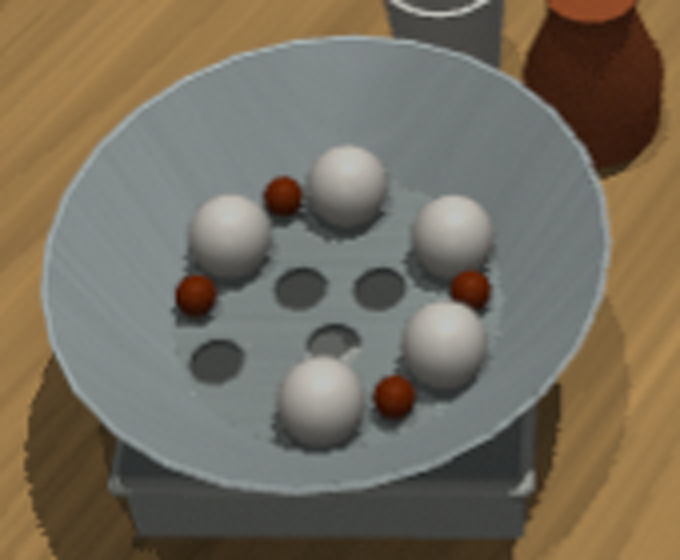

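View pics/btop.png

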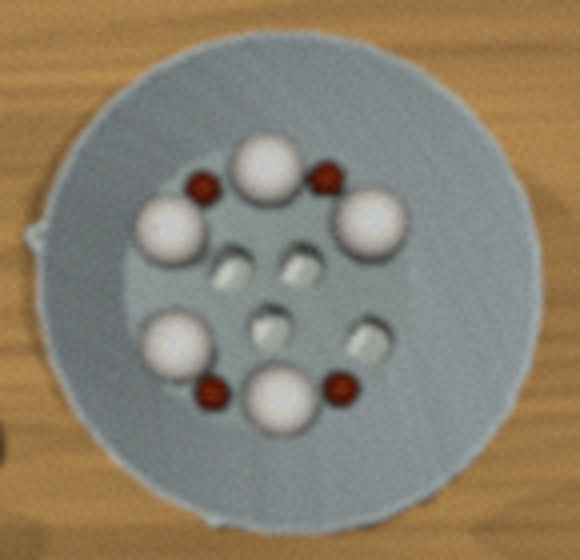

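```bash
cat > est.py <<'E'
from h import *
np.set_printoptions(precision=1,suppress=True)
pt,_=shot("top");ps,_=shot("scene")
print("mouth",atz(pt,(226.4,238),105), "scene", atz(ps,(290+345/5,130+281/5),105))
for e in [(204,242),(252,234.4)]: print("ear",atz(pt,e,75))
print("top end",tri(pt,(220.2,266.4),ps,(334.4,149.6)))
f=lambda u,v:(360+u/4,170+v/4)
g=lambda u,v:(160+u/4,250+v/4)
es=[atz(pt,f(*q),106) for q in [(40,275),(541,290),(285,30),(285,533)]]
print("rim",es, (es[0]+es[1])/2,(es[2]+es[3])/2)
es=[atz(ps,g(*q),106) for q in [(44,262),(608,240),(340,37),(305,492)]]
print("rim scene",(es[0]+es[1])/2,(es[2]+es[3])/2)
print("holes top",[atz(pt,f(*q),56)[:2] for q in [(232,270),(301,268),(270,330),(369,341)]])
print("holes scene",[atz(ps,g(*q),56)[:2] for q in [(300,288),(379,288),(334,342),(217,361)]])
print("white top",[atz(pt,f(*q),71)[:2] for q in [(171,231),(267,170),(371,224),(177,346),(281,400)]])
print("white sc",[atz(ps,g(*q),71)[:2] for q in [(347,188),(230,237),(452,237),(444,345),(321,403)]])
print("brown top",[atz(pt,f(*q),66)[:2] for q in [(203,188),(326,178),(212,393),(340,388)]])
print("brown sc",[atz(ps,g(*q),66)[:2] for q in [(283,197),(195,295),(470,289),(394,397)]])
E
python3 est.py
```

```text
mouth [497.1 211.5 105. ] scene [502.7 211.8 105. ]
ear [492.2 265.6  75. ]
ear [506.1 163.2  75. ]
top end (array([438. , 206.6, 186.6]), np.float64(2.051428819441858))
rim [array([488.6, -85.2, 106. ]), array([ 475. , -342.8,  106. ]), array([ 613.9, -217.1,  106. ]), array([ 354. , -205.7,  106. ])] [ 481.8 -214.   106. ] [ 483.9 -211.4  106. ]
rim scene [ 488.3 -217.2  106. ] [ 484.9 -214.6  106. ]
holes top [array([ 492.7, -195. ]), array([ 492.9, -232.6]), array([ 459.6, -214.3]), array([ 452.4, -267.6])]
holes scene [array([ 463.5, -213.7]), array([ 496. , -194.1]), array([ 496. , -230.3]), array([ 455.6, -267.1])]
white top [array([ 513.3, -160. ]), array([ 545.1, -212.9]), array([ 514.6, -267.3]), array([ 451.6, -160.8]), array([ 421.6, -215. ])]
white sc [array([ 455. , -161.7]), array([ 424.5, -214.9]), array([ 516. , -159.9]), array([ 547.9, -213.1]), array([ 518.1, -267.5])]
brown top [array([ 536.7, -179.1]), array([ 540.6, -245.7]), array([ 426.2, -179.5]), array([ 427.3, -248. ])]
brown sc [array([ 428.6, -179.4]), array([ 428.8, -247.8]), array([ 538.2, -177.9]), array([ 542.2, -245.4])]
```

```bash
cat > go.py <<'E'
import sys
from h import *
def rel(x,y,z,yaw):
    s=env.state();R=Ro.from_euler('xyz',s['tcp_rot']).as_matrix()
    d=R.T@(np.array([x,y,z])-s['eef_pos']); y0=np.degrees(np.arctan2(R[1,0],R[0,0]))
    return np.round(np.append(d,-((yaw-y0+180)%360-180)),1)
if __name__=="__main__":
    s=env.state();print(s['t'],s['eef_pos'].round(1),np.degrees(s['tcp_rot']).round(1),s['ft_force'].round(1),round(s['opening'],2))
    a=[float(v) for v in sys.argv[1:]]
    for i in range(0,len(a),4): print(rel(*a[i:i+4]))
E
python3 go.py 450 205 214 7.8 450 205 150 7.8
```

```text
1.35 [251.8 572.  214.7] [180.   -0.   66.2] [-0.3 -0.4  0.1] 1.0
[-256.   329.2    0.7   58.4]
[-256.   329.2   64.7   58.4]
```

```bash
python3 -m pendant '[[-40,50,0,9],[-80,100,0,18],[-120,150,0,27],[-160,200,0,36],[-200,255,0,45],[-235,300,0,54],[-256,329,0,58.4],[-256,329,0,58.4]]' 0; python3 go.py 450 205 150 7.8; python3 - <<'E'
from h import *
p,s=shot("scene","s1"); p,s=shot("wrist","w1")
E
```

```text
t: 2.35
eef_pos: [451.0, 203.1, 214.7]
tcp_rot: [3.142, -0.001, 0.132]
ft_force: [-0.4, 0.1, -0.0]
opening: 1.0
2.35 [451.  203.1 214.7] [180.   -0.    7.6] [-0.4  0.1 -0. ] 1.0
[-0.8 -2.  64.7 -0.2]
```

View pics/w1.png

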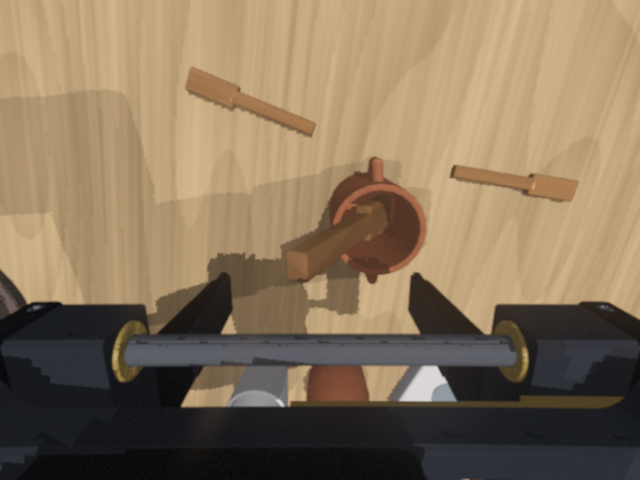

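View pics/s1.png

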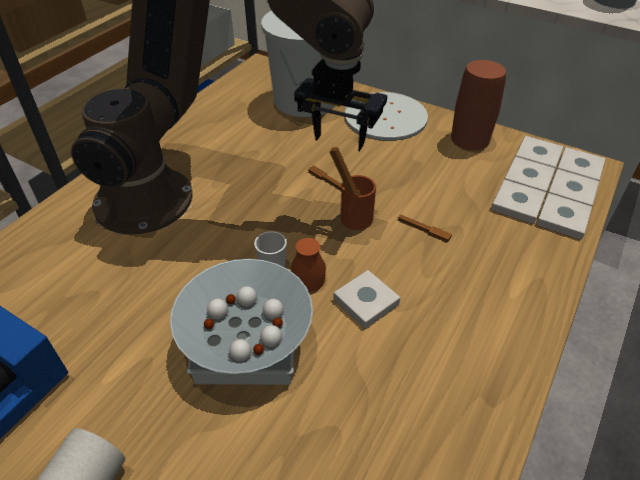

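The wrist picture shows the handle's top end at (298,265) and the jar mouth at (380,228). The smaller look-alikes are at (250,100) and (515,183). I'll check these against the earlier estimates.

```bash
python3 - <<'E'
from h import *
np.set_printoptions(precision=1,suppress=True)
p,s=shot("wrist")
print(atz(p,(380,229),105,s),atz(p,(298,263),187,s))
print([atz(p,q,75,s) for q in [(376,165),(373,278)]])
c=p["pixels"][140:300,260:440,::-1];cv2.imwrite("pics/cw1.png",cv2.resize(c,None,fx=3.5,fy=3.5,interpolation=cv2.INTER_CUBIC))
for q in [(450,211.6,105)]:print(proj(p,q,s))
E
```

```text
[499.3 217.7 105. ] [436.2 208.7 187. ]
[array([491.4, 267.5,  75. ]), array([508. , 161.7,  75. ])]
[320.8 228.2]
```

View pics/cw1.png

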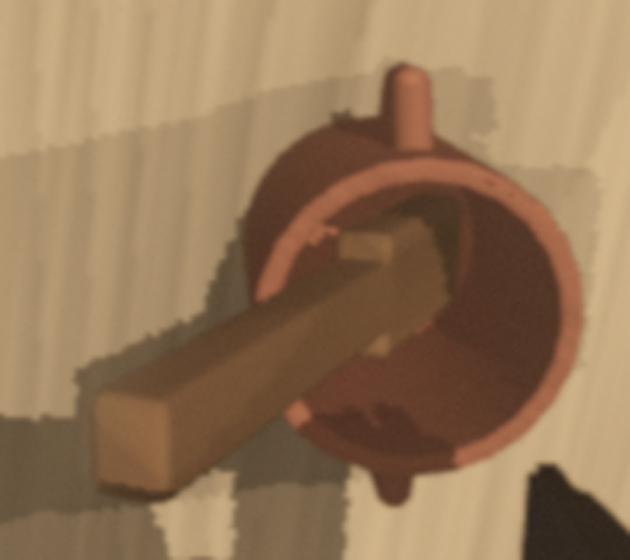

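```bash
python3 go.py 450 209.5 150 8 521 217.5 152 8
```

```text
2.5 [449.4 205.6 214.6] [-180.     0.     7.9] [-0.5  0.3  0.5] 1.0
[ 1.1 -3.8 64.6 -0.1]
[72.5 -1.9 62.6 -0.1]
```

```bash
python3 -m pendant '[[1,-4,20,0],[1,-4,45,0],[1,-4,64,0],[1,-4,64,0]]'; python3 -m pendant '[[3,0,0,0],[6,0,0,0],[10,0,0,0],[14,0,0,0],[20,0,0,0],[26,0,0,0]]' 0.55;python3 - <<'E'
from h import *
p,s=shot("scene","s2"); 
c=p["pixels"][60:250,270:420,::-1];cv2.imwrite("pics/s2.png",cv2.resize(c,None,fx=3,fy=3,interpolation=cv2.INTER_CUBIC))
p,s=shot("wrist","w2")
E
```

```text
t: 3.0
eef_pos: [448.8, 210.6, 149.8]
tcp_rot: [3.141, 0.002, 0.14]
ft_force: [-0.6, -0.3, 0.2]
opening: 1.005
t: 3.75
eef_pos: [475.1, 214.3, 149.8]
tcp_rot: [3.142, 0.002, 0.14]
ft_force: [0.7, 0.1, -0.0]
opening: 0.464
```

View pics/w2.png

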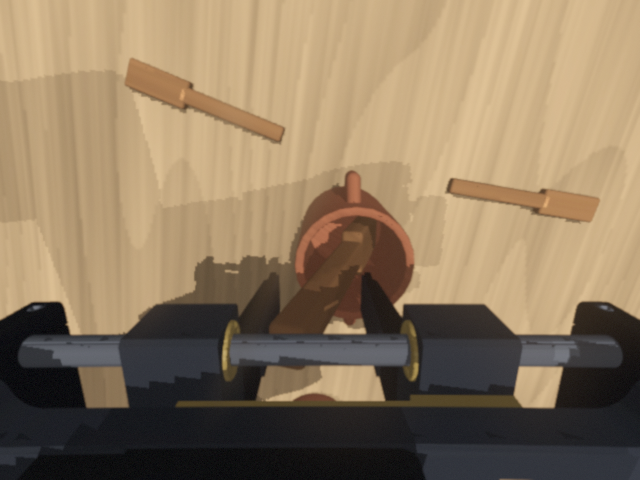

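View pics/s2.png

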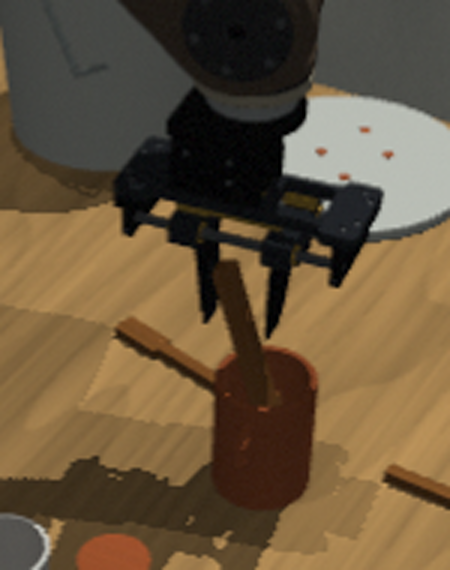

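The handle is between the fingers, at wrist (300,330), and is being pushed upright. I'll carry on and then close.

```bash
python3 -m pendant '[[6,0,-1,0],[12,0,-2,0],[18,0,-2,0],[24,0,-2,0],[30,0,-3,0],[34,0,-3,0],[38,0,-3,0],[38,0,-3,0]]'; python3 -m pendant '[[0,0,0,0],[0,0,0,0],[0,0,0,0],[0,0,0,0]]' 1;python3 - <<'E'
from h import *
p,s=shot("scene"); 
c=p["pixels"][60:250,270:420,::-1];cv2.imwrite("pics/s3.png",cv2.resize(c,None,fx=3,fy=3,interpolation=cv2.INTER_CUBIC))
p,s=shot("wrist","w3")
E
```

```text
t: 4.85
eef_pos: [513.1, 219.6, 152.5]
tcp_rot: [3.142, 0.002, 0.14]
ft_force: [-0.3, 0.1, -0.0]
opening: 0.452
t: 5.35
eef_pos: [513.0, 219.6, 152.6]
tcp_rot: [3.142, 0.002, 0.14]
ft_force: [-0.3, 0.1, 0.4]
opening: 0.169
```

View pics/w3.png

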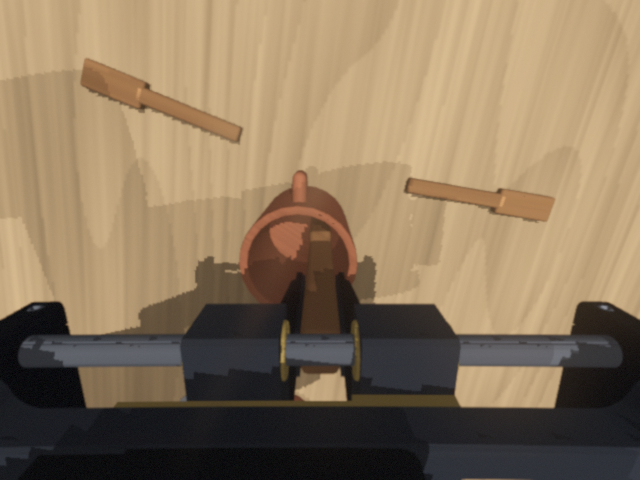

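View pics/s3.png

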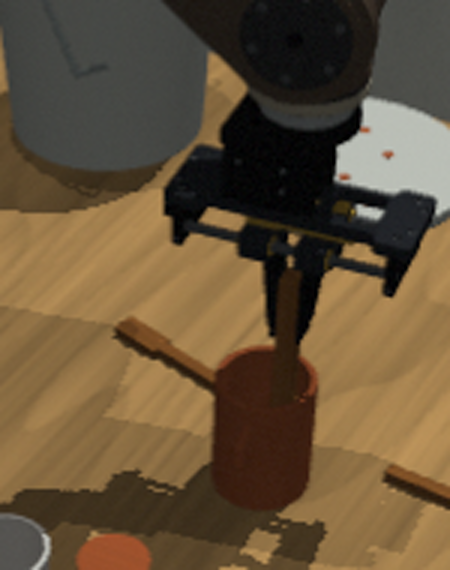

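```bash
python3 -m pendant '[[-3,0,-20,0],[-8,0,-50,0],[-12,0,-95,0],[-12,0,-145,0],[-12,0,-160,0],[-12,0,-160,0]]';python3 - <<'E'
from h import *
np.set_printoptions(precision=1,suppress=True)
p,s=shot("scene","s4"); 
for q in ["paddle_tip","paddle_grip"]:
    r=vision.find_in(p,q);print(q,[(w(p,x["at"]),proj(p,w(p,x["at"])),round(x["confidence"],2)) for x in r])
t,s=shot("top","t4")
p,s=shot("wrist","w4"); print(s['eef_pos'])
E
```

```text
t: 6.2
eef_pos: [501.4, 218.0, 312.7]
tcp_rot: [-3.142, 0.001, 0.14]
ft_force: [0.0, 0.7, -1.2]
opening: 0.165
paddle_tip [(array([665.5, 260.2,   5.6]), array([427.4, 230. ]), 0.91), (array([501.9, 207.9, 260.1]), array([361.4, 129.9]), 0.79), (array([350.3, 301. ,  12.1]), array([321.7, 175.6]), 0.57), (array([ 538.9, -253.2,   68.6]), array([254.4, 350.8]), 0.56)]
paddle_grip [(array([506.8, 207.7, 259.5]), array([363.4, 130.9]), 0.77), (array([666.9, 263.3,   6.8]), array([428.5, 229. ]), 0.76), (array([345. , 304.7,  10.1]), array([320.7, 174.8]), 0.73), (array([ 431.1, -248.3,   70.7]), array([209.2, 323. ]), 0.49)]
[501.1 217.9 310.9]
```

View pics/w4.png

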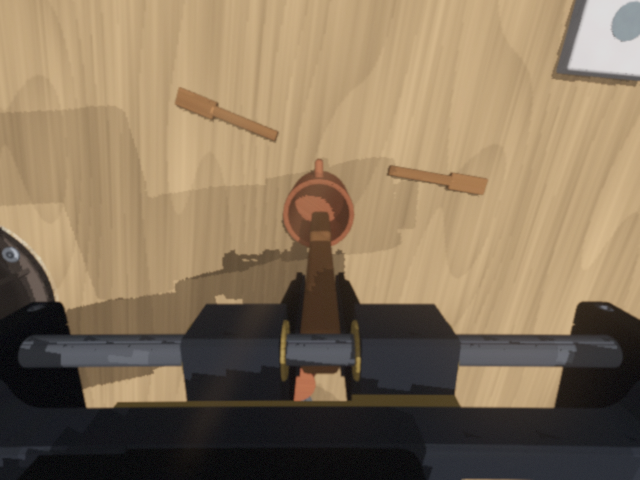

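View pics/s4.png

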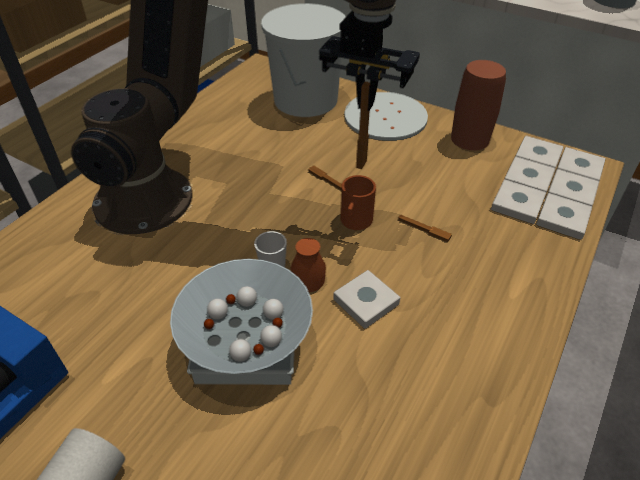

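View pics/t4.png

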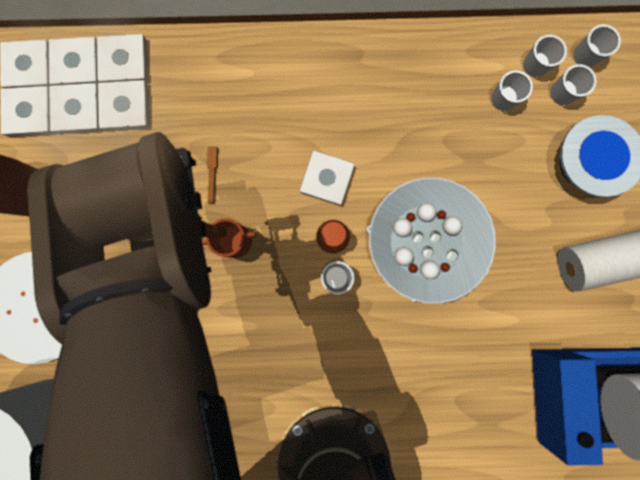

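The paddle is out and upright. Its tip is at scene (362,166) and wrist (320,215). Next I'll measure the tip in the tool frame.

```bash
python3 - <<'E'
from h import *
np.set_printoptions(precision=1,suppress=True)
w0,s=shot("wrist"); p,_=shot("scene")
print(s['eef_pos'])
e=s['eef_pos']
for z in (160,165,170):
    for dy in (-10,0,10):
        X=[e[0]+dy*.14,e[1]-dy*.99,z]; print(z,dy,proj(p,X),proj(w0,X,s))
c=p["pixels"][80:180,320:420,::-1];cv2.imwrite("pics/s5.png",cv2.resize(c,None,fx=5,fy=5,interpolation=cv2.INTER_CUBIC))
c=w0["pixels"][180:300,260:380,::-1];cv2.imwrite("pics/w5.png",cv2.resize(c,None,fx=5,fy=5,interpolation=cv2.INTER_CUBIC))
E
```

```text
[501.2 217.9 311.1]
160 -10 [362.4 162.9] [320.1 213.6]
160 0 [360.9 165.5] [320.2 223.9]
160 10 [359.4 168. ] [320.2 233.9]
165 -10 [362.5 161.1] [320.1 214.7]
165 0 [361.  163.7] [320.1 225.1]
165 10 [359.5 166.2] [320.1 235.3]
170 -10 [362.6 159.3] [320.1 215.9]
170 0 [361.1 161.9] [320.1 226.4]
170 10 [359.6 164.4] [320.1 236.7]
```

View pics/s5.png

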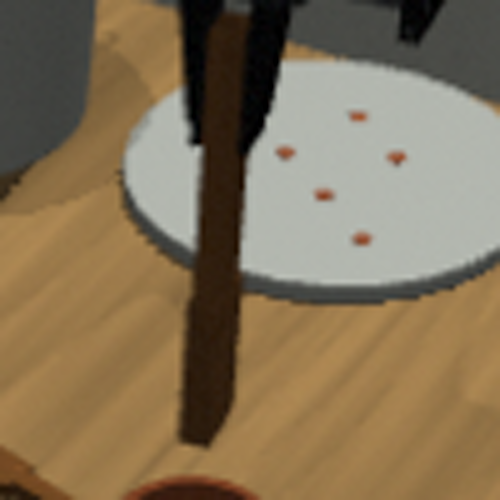

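View pics/w5.png

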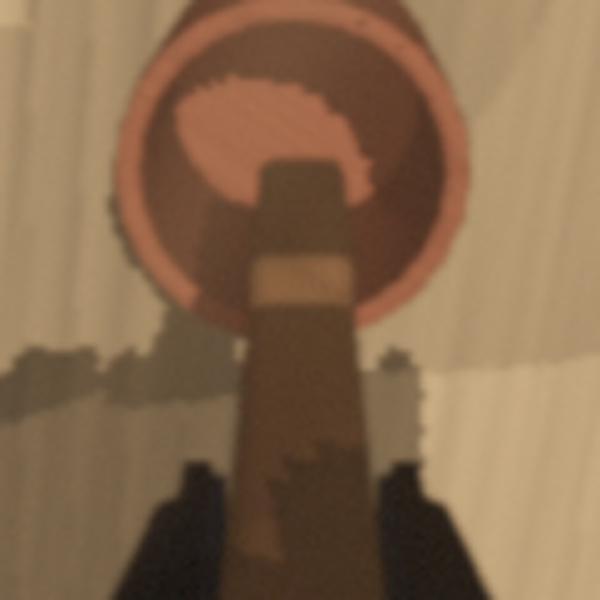

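```bash
python3 go.py 472 -271 311 -12 472 -271 208 -12
```

```text
6.55 [501.4 217.9 311.6] [180.    0.2   8. ] [-0.7 -0.6 -0.9] 0.17
[-97.1 480.1   1.2  20. ]
[-96.7 480.1 104.2  20. ]
```

```bash
python3 -m pendant '[[-6,30,0,2],[-18,85,0,5],[-30,145,0,8],[-42,205,0,11],[-54,265,0,14],[-66,325,0,17],[-78,385,0,20],[-88,440,0,20]]'; python3 go.py 472 -271 311 -12 472 -271 208 -12
```

```text
t: 7.55
eef_pos: [475.0, -232.2, 311.8]
tcp_rot: [3.14, 0.004, -0.211]
ft_force: [0.9, -0.4, -0.7]
opening: 0.168
7.55 [ 475.  -232.2  311.8] [179.9   0.2 -12.1] [ 0.9 -0.4 -0.7] 0.17
[ 5.2 38.6  0.9 -0.1]
[ 5.600e+00  3.840e+01  1.039e+02 -1.000e-01]
```

```bash
python3 -m pendant '[[5,25,0,0],[5,38.5,10,0],[5,38.5,40,0],[5,38.5,60,0],[5,38.5,60,0]]'; python3 go.py 472 -271 208 -12; cat > look.py <<'E'
import sys
from h import *
n=sys.argv[1]
p,s=shot("scene");c=p["pixels"][220:400,140:340,::-1];a=cv2.resize(c,(500,450),interpolation=cv2.INTER_CUBIC)
q,s=shot("wrist") if len(sys.argv)>2 else shot("top")
b=q["pixels"][:,:,::-1]
b=cv2.resize(b,(600,450)) if len(sys.argv)>2 else cv2.resize(b[170:310,360:505],(466,450),interpolation=cv2.INTER_CUBIC)
im=np.hstack([a,b]);k=800/im.shape[1];cv2.imwrite(f"pics/{n}.png",cv2.resize(im,None,fx=k,fy=k))
E
python3 look.py l1
```

```text
t: 8.18
eef_pos: [471.0, -269.8, 250.2]
tcp_rot: [-3.141, 0.007, -0.21]
ft_force: [0.2, 0.2, -0.4]
opening: 0.17
8.175 [ 471.  -269.8  250.2] [-180.     0.4  -12. ] [ 0.2  0.2 -0.4] 0.17
[ 1.5  1.  42.2 -0. ]
```

View pics/l1.png

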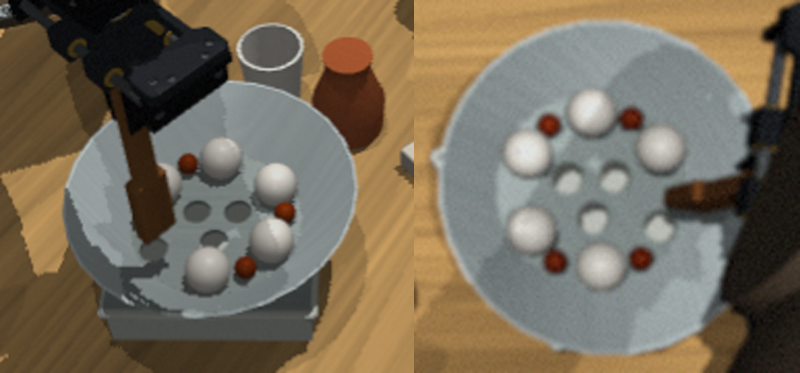

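The blade hangs over the gap at scene (150,225) and top (690,190), between the free hole and a white ball. I'll lower it to 5 mm above the plate.

```bash
python3 -m pendant '[[0,0,20,0],[1,0,38,0],[1,0,42,0],[1,0,42,0]]'; python3 look.py l2; python3 - <<'E'
import sys;sys.argv=['x']
from go import *
# arc CCW about (484,-215), r=57, theta from 258 ; yaw=theta-270
for th in range(266,400,9):
    a=np.radians(th);print(th,rel(484+57*np.cos(a),-215+57*np.sin(a),208,th-270))
E
```

```text
t: 8.78
eef_pos: [472.9, -270.7, 210.9]
tcp_rot: [3.14, 0.003, -0.21]
ft_force: [-0.3, -0.1, -1.4]
opening: 0.17
266 [ 7.2 -0.5  3.1 -8. ]
275 [ 15.9  -2.4   3.1 -17. ]
284 [ 24.3  -5.7   3.  -26. ]
293 [ 32.  -10.3   3.  -35. ]
302 [ 38.9 -16.    3.  -44. ]
311 [ 44.8 -22.7   2.9 -53. ]
320 [ 49.6 -30.2   2.9 -62. ]
329 [ 53.1 -38.4   2.9 -71. ]
338 [ 55.4 -47.1   2.9 -80. ]
347 [ 56.2 -56.    2.9 -89. ]
356 [ 55.7 -64.9   2.8 -98. ]
365 [  53.7  -73.6    2.8 -107. ]
374 [  50.5  -81.9    2.8 -116. ]
383 [  45.9  -89.7    2.8 -125. ]
392 [  40.2  -96.6    2.8 -134. ]
```

View pics/l2.png

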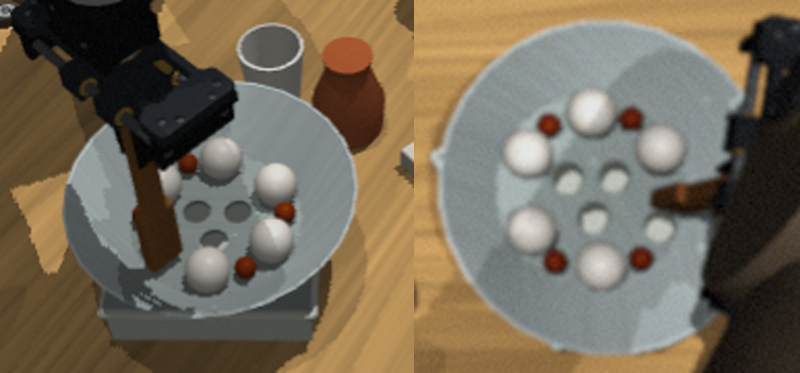

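```bash
python3 -m pendant '[[7,-0.5,2,-8],[12,-1.5,2,-13],[16,-2.4,2,-17],[20,-4,2,-22],[24,-5.7,2,-26],[28,-8,2,-31],[32,-10.3,2,-35],[35.5,-13,2,-40]]'; python3 look.py l3
```

```text
t: 9.88
eef_pos: [510.4, -265.6, 209.7]
tcp_rot: [3.141, 0.003, 0.491]
ft_force: [0.1, -0.0, -1.0]
opening: 0.164
```

View pics/l3.png

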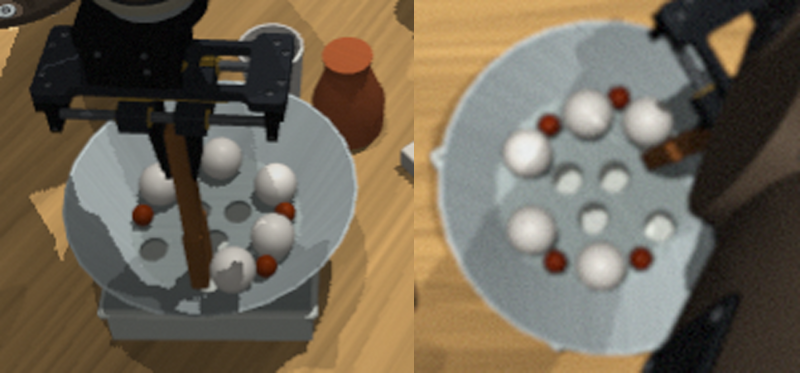

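```bash
cat > arc.py <<'E'
import sys
from go import *
# arc.py th0 th1 step r z yawoff : rows rel now
a0,a1,st,r,z,off=map(float,sys.argv[1:7])
for th in np.arange(a0,a1+(.1 if st>0 else -.1),st):
    a=np.radians(th);print(int(th),[float(v) for v in rel(484+r*np.cos(a),-215+r*np.sin(a),z,th+off)])
E
python3 arc.py 303 380 5 57 208.5 -270
```

```text
303 [5.1, -0.4, 1.1, -5.0]
308 [10.1, -1.0, 1.1, -10.0]
313 [14.9, -2.1, 1.1, -15.0]
318 [19.7, -3.6, 1.1, -20.0]
323 [24.3, -5.5, 1.1, -25.0]
328 [28.7, -7.8, 1.1, -30.0]
333 [32.9, -10.4, 1.1, -35.0]
338 [36.8, -13.4, 1.0, -40.0]
343 [40.5, -16.8, 1.0, -45.0]
348 [43.8, -20.5, 1.0, -50.0]
353 [46.9, -24.4, 1.0, -55.0]
358 [49.6, -28.6, 1.0, -60.0]
363 [51.9, -33.0, 1.0, -65.0]
368 [53.8, -37.6, 1.0, -70.0]
373 [55.3, -42.3, 1.0, -75.0]
378 [56.3, -47.2, 1.0, -80.0]
```

```bash
python3 -m pendant '[[5,-0.4,0.5,-5],[10,-1,0.5,-10],[15,-2.1,0.5,-15],[20,-3.6,0.5,-20],[24.3,-5.5,0.5,-25],[28.7,-7.8,0.5,-30],[33,-10.4,0.5,-35],[37,-13.4,0.5,-40]]'; python3 look.py l4;python3 arc.py 343 380 5 57 209 -270
```

```text
t: 10.98
eef_pos: [537.1, -236.5, 209.6]
tcp_rot: [-3.141, 0.003, 1.188]
ft_force: [-0.9, -1.7, -0.2]
opening: 0.17
343 [4.7, -0.5, 0.5, -5.0]
348 [9.6, -1.1, 0.5, -10.0]
353 [14.5, -2.2, 0.5, -15.0]
358 [19.2, -3.7, 0.4, -20.0]
363 [23.8, -5.6, 0.4, -25.0]
368 [28.2, -7.9, 0.4, -30.0]
373 [32.4, -10.5, 0.4, -35.0]
378 [36.4, -13.6, 0.4, -40.0]
```

View pics/l4.png

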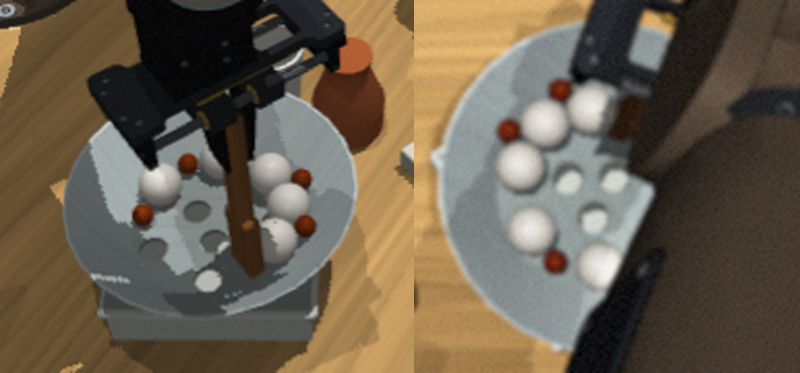

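```bash
python3 -m pendant '[[5,-0.4,0.5,-5],[10,-1,0.5,-10],[15,-2.1,0.5,-15],[19.5,-3.6,0.5,-20],[24,-5.5,0.5,-25],[28.3,-7.8,0.5,-30],[32.5,-10.4,0.5,-35],[36.5,-13.4,0.5,-40]]'; python3 look.py l5;python3 arc.py 383 420 5 57 209 -270; python3 -c "
from h import *;print(env.state()['joints'])"
```

```text
t: 12.08
eef_pos: [538.4, -197.5, 209.2]
tcp_rot: [-3.14, 0.002, 1.884]
ft_force: [1.1, 0.1, -0.5]
opening: 0.17
383 [4.9, -0.4, 0.2, -5.1]
388 [9.8, -1.0, 0.2, -10.1]
393 [14.7, -2.1, 0.2, -15.1]
398 [19.4, -3.6, 0.2, -20.1]
403 [24.0, -5.5, 0.2, -25.1]
408 [28.4, -7.8, 0.2, -30.1]
413 [32.6, -10.5, 0.2, -35.1]
418 [36.6, -13.6, 0.2, -40.1]
[-0.46516729  0.42310406  1.69493805 -0.00312483  1.02302249 -2.34697986]
```

View pics/l5.png

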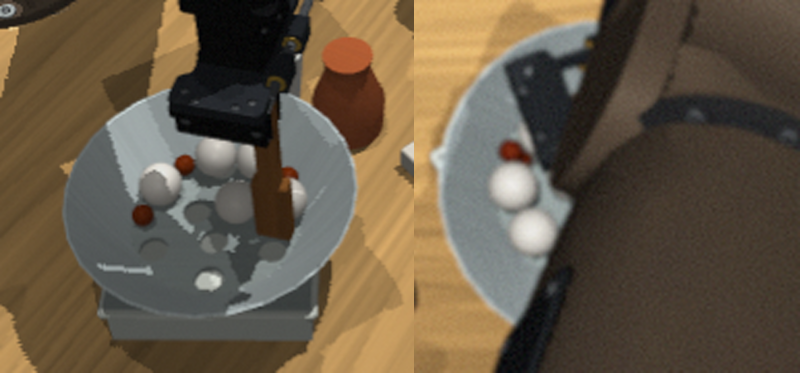

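```bash
python3 -m pendant '[[5,-0.4,0.2,-5],[10,-1,0.2,-10],[14.7,-2.1,0.2,-14],[19.4,-3.6,0.2,-16],[24,-5.5,0.2,-16],[28.4,-7.8,0.2,-16],[32.6,-10.4,0.2,-16],[36.6,-13.4,0.2,-16]]'; python3 look.py l6; python3 -c "
from h import *;print(env.state()['joints'])"
```

```text
t: 13.18
eef_pos: [514.2, -166.4, 209.1]
tcp_rot: [-3.14, 0.002, 2.162]
ft_force: [2.3, -1.5, 0.1]
opening: 0.168
[-0.4338278   0.37703865  1.77414952 -0.00316521  0.990455   -2.59461789]
```

View pics/l6.png

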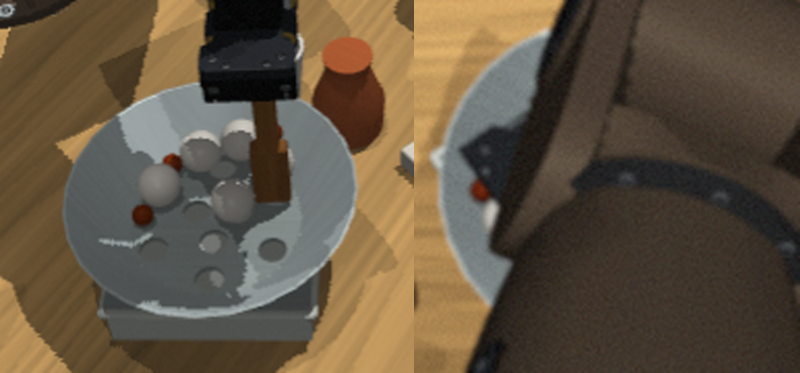

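```bash
python3 -m pendant '[[-3,0,-25,0],[-3,0,-48,10],[-3,0,-48,20],[-3,0,-48,30],[-3,0,-48,41],[-3,0,-48,51],[-3,0,-48,62],[-3,0,-48,72]]';python3 -m pendant '[[0,0,0,10],[0,0,0,21],[0,0,0,31],[0,0,0,42],[0,0,0,52],[0,0,0,63],[0,0,0,73],[0,0,0,82]]'; python3 go.py;  python3 look.py l7;python3 look.py l7w w
```

```text
t: 14.28
eef_pos: [515.1, -168.4, 256.7]
tcp_rot: [-3.141, 0.003, 0.9]
ft_force: [0.2, -0.1, -1.5]
opening: 0.162
t: 15.28
eef_pos: [514.7, -168.2, 256.5]
tcp_rot: [3.139, 0.003, -0.537]
ft_force: [0.2, -0.0, -1.4]
opening: 0.169
15.275 [ 514.7 -168.2  256.5] [179.8   0.2 -30.8] [ 0.2 -0.  -1.4] 0.17
```

View pics/l7.png

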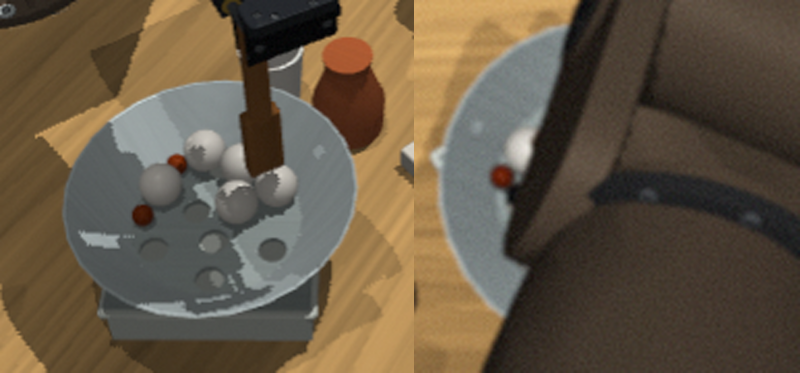

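View pics/l7w.png

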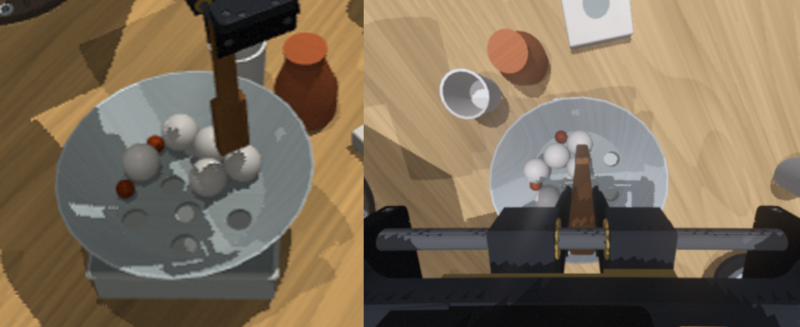

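```bash
python3 - <<'E'
from h import *
np.set_printoptions(precision=0,suppress=True)
p,s=shot("wrist");c=p["pixels"][120:330,170:500,::-1];cv2.imwrite("pics/l8.png",cv2.resize(c,None,fx=2.4,fy=2.4,interpolation=cv2.INTER_CUBIC))
C=np.array([484,-215,0])
for z,l in((66,[(311,200),(268,279)]),):
    for u in l: print(atz(p,u,z,s)-C)
E
```

```text
[32. 65. 66.]
[-56.  12.  66.]
```

View pics/l8.png

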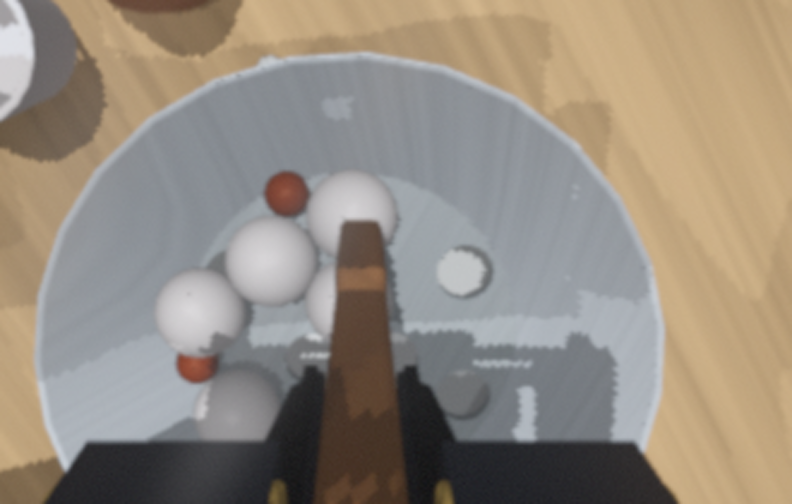

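```bash
python3 - <<'E'
from h import *
np.set_printoptions(precision=0,suppress=True)
p,s=shot("wrist")
C=np.array([484,-215,0])
f=lambda u,v:(170+u/2.4,120+v/2.4)
for z,l in((73,[(351,212),(271,260),(200,310),(335,303),(240,405)]),(66,[(287,193),(197,362)]),(56,[(463,271),(465,392)])):
    for u in l:
        d=atz(p,f(*u),z,s)-C; print(z,d,np.hypot(*d[:2]),np.degrees(np.arctan2(d[1],d[0])))
E
python3 arc.py 15 40 5 57 256 -90
```

```text
73 [33. 56. 73.] 64.76572774245149 59.74262949984095
73 [-9. 55. 73.] 55.870361611170985 99.00859369781989
73 [-49.  52.  73.] 70.82274437061537 133.28076465649787
73 [ 5. 24. 73.] 24.49631223287677 77.06525174277822
73 [-58.   3.  73.] 58.12616808334924 176.63225648168245
66 [12. 76. 66.] 77.17881037471831 81.16588879768706
66 [-66.  30.  66.] 72.52434858175263 155.81420898783014
56 [62.  3. 56.] 61.65104269147649 2.8044887584670968
56 [ 34. -51.  56.] 61.08536158366318 -56.594023015256404
15 [36.9, 15.4, 0.6, 44.7]
20 [33.2, 12.1, 0.6, 39.7]
25 [29.2, 9.1, 0.6, 34.7]
30 [25.0, 6.4, 0.6, 29.7]
35 [20.6, 4.2, 0.6, 24.7]
40 [16.0, 2.3, 0.6, 19.7]
```

```bash
python3 -m pendant '[[10,3,0,12],[20,6,0,23],[28,8.5,5,34],[28,8.5,25,34],[28,8.5,45,34],[28,8.5,47,34]]'; python3 arc.py 30 70 5 57 209 -90
```

```text
t: 16.32
eef_pos: [534.4, -189.6, 208.6]
tcp_rot: [3.137, 0.002, -1.121]
ft_force: [0.4, 0.9, -0.4]
opening: 0.165
30 [-3.3, -0.4, -0.4, -4.2]
35 [-8.2, 0.2, -0.4, -9.2]
40 [-13.1, 1.2, -0.4, -14.2]
45 [-17.9, 2.6, -0.3, -19.2]
50 [-22.5, 4.4, -0.3, -24.2]
55 [-26.9, 6.7, -0.3, -29.2]
60 [-31.2, 9.3, -0.3, -34.2]
65 [-35.1, 12.3, -0.3, -39.2]
70 [-38.9, 15.6, -0.2, -44.2]
```

```bash
python3 -m pendant '[[-4.5,0.1,0,-5],[-9.5,0.6,0,-10],[-14.3,1.6,0,-15],[-19,3,0,-20],[-23.6,5,0,-25],[-28,7.3,0,-30],[-32.2,10,0,-35],[-36,13,0,-40]]'; python3 arc.py 70 110 5 57 209 -90; cat > lw.py <<'E'
import sys
from h import *
p,s=shot("scene");c=p["pixels"][250:390,160:330,::-1];a=cv2.resize(c,(486,400),interpolation=cv2.INTER_CUBIC)
q,s=shot("wrist")
b=cv2.resize(q["pixels"][100:340,150:490,::-1],(567,400),interpolation=cv2.INTER_CUBIC)
im=np.hstack([a,b]);k=800/im.shape[1];cv2.imwrite(f"pics/{sys.argv[1]}.png",cv2.resize(im,None,fx=k,fy=k))
E
python3 lw.py l9
```

```text
t: 17.32
eef_pos: [507.5, -163.0, 209.8]
tcp_rot: [3.139, 0.002, -0.418]
ft_force: [1.1, -1.1, -1.0]
opening: 0.164
70 [-4.3, 0.2, 0.8, -4.0]
75 [-9.2, 0.7, 0.9, -9.0]
80 [-14.1, 1.7, 0.9, -14.0]
85 [-18.9, 3.1, 0.9, -19.0]
90 [-23.5, 4.9, 0.9, -24.0]
95 [-28.0, 7.2, 0.9, -29.0]
100 [-32.2, 9.8, 0.9, -34.0]
105 [-36.2, 12.7, 0.9, -39.0]
110 [-39.9, 16.0, 1.0, -44.0]
```

View pics/l9.png

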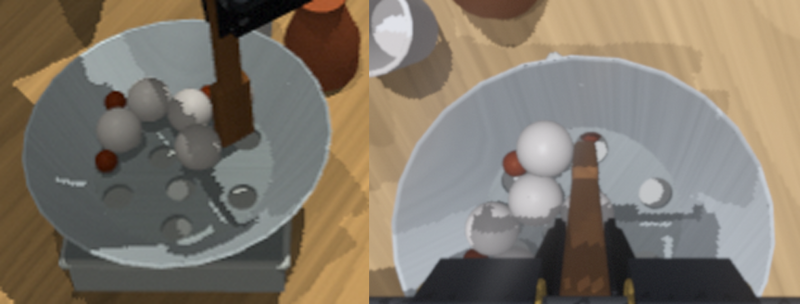

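```bash
cat > lw2.py <<'E'
import sys
from h import *
q,s=shot("wrist")
cv2.imwrite(f"pics/{sys.argv[1]}.png",cv2.resize(q["pixels"][100:330,170:490,::-1],None,fx=2.5,fy=2.5,interpolation=cv2.INTER_CUBIC))
C=np.array([484,-215,0])
hsv=cv2.cvtColor(q["pixels"],cv2.COLOR_RGB2HSV)
E
python3 lw2.py l10
```

```text
(no output)
```

View pics/l10.png

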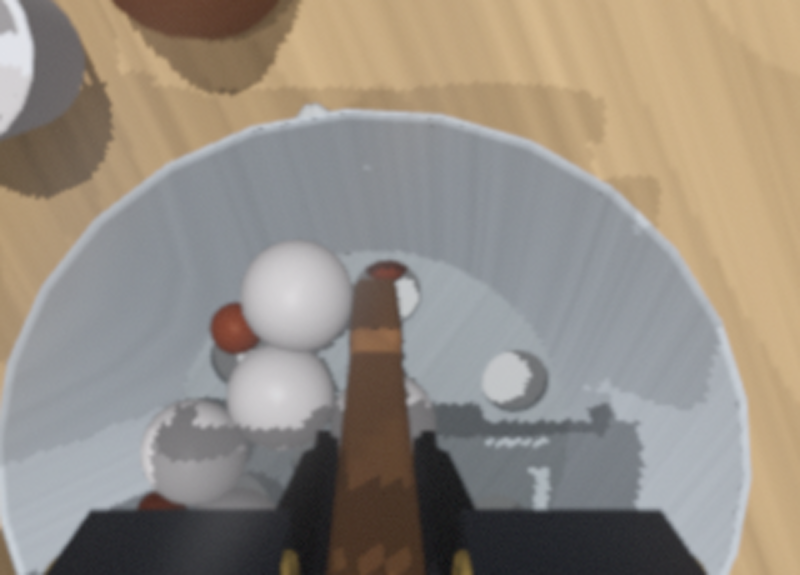

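One brown ball is in the tray, seen through the hole at (388,272). Three remain on the plate. I'll keep sweeping.

```bash
python3 -m pendant '[[-4.5,0.2,0.5,-4],[-9.3,0.7,0.5,-9],[-14,1.7,0.5,-14],[-19,3.1,0.5,-19],[-23.5,5,0.5,-24],[-28,7.2,0.5,-29],[-32.2,9.8,0.5,-34],[-36.2,12.7,0.5,-39]]'; python3 arc.py 110 150 5 57 209 -90; python3 lw.py l11
```

```text
t: 18.48
eef_pos: [469.3, -159.8, 209.6]
tcp_rot: [3.141, 0.003, 0.259]
ft_force: [0.1, -0.3, -0.3]
opening: 0.166
110 [-5.0, 0.3, 0.6, -5.2]
115 [-9.9, 1.0, 0.6, -10.2]
120 [-14.8, 2.1, 0.7, -15.2]
125 [-19.5, 3.6, 0.7, -20.2]
130 [-24.1, 5.5, 0.7, -25.2]
135 [-28.5, 7.8, 0.7, -30.2]
140 [-32.7, 10.5, 0.7, -35.2]
145 [-36.6, 13.6, 0.7, -40.2]
150 [-40.3, 16.9, 0.7, -45.2]
```

View pics/l11.png

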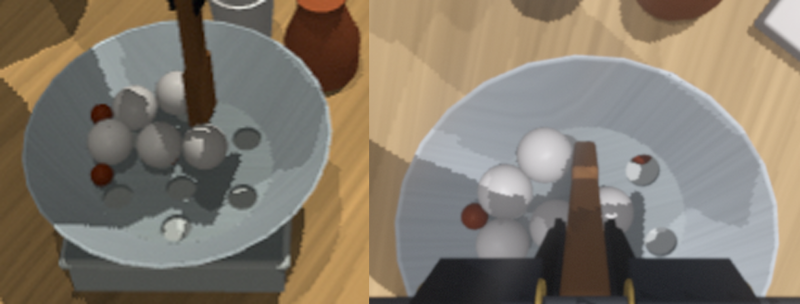

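```bash
python3 -m pendant '[[-5,0.3,0.5,-5],[-10,1,0.5,-10],[-14.8,2.1,0.5,-15],[-19.5,3.6,0.5,-20],[-24.1,5.5,0.5,-25],[-28.5,7.8,0.5,-30],[-32.7,10.5,0.5,-35],[-36.6,13.6,0.5,-40]]'; python3 arc.py 150 190 5 57 209 -90; python3 lw.py l12; python3 look.py l12t
```

```text
t: 19.58
eef_pos: [437.3, -182.3, 209.4]
tcp_rot: [-3.139, 0.002, 0.954]
ft_force: [-0.0, 1.5, -0.7]
opening: 0.165
150 [-5.0, 0.3, 0.4, -5.3]
155 [-9.9, 1.0, 0.4, -10.3]
160 [-14.7, 2.1, 0.4, -15.3]
165 [-19.5, 3.6, 0.4, -20.3]
170 [-24.1, 5.5, 0.4, -25.3]
175 [-28.5, 7.9, 0.4, -30.3]
180 [-32.6, 10.6, 0.5, -35.3]
185 [-36.6, 13.6, 0.5, -40.3]
190 [-40.2, 17.0, 0.5, -45.3]
```

View pics/l12.png

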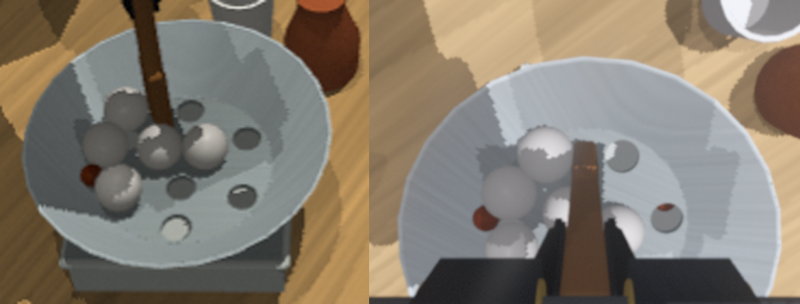

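View pics/l12t.png

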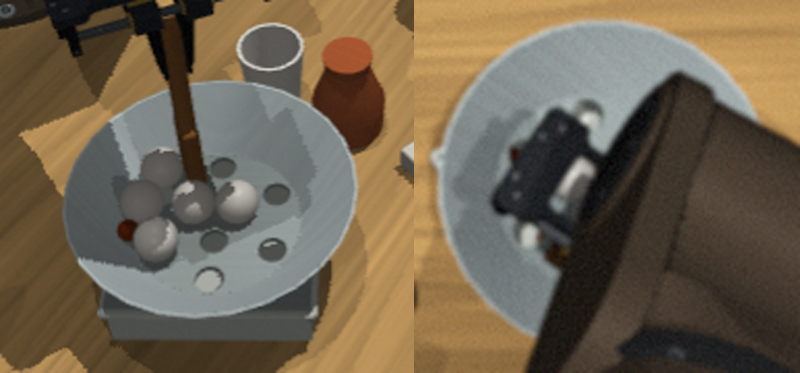

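```bash
python3 -m pendant '[[-5,0.3,0.5,-5],[-10,1,0.5,-10],[-14.8,2.1,0.5,-15],[-19.5,3.6,0.5,-20],[-24.1,5.5,0.5,-25],[-28.5,7.8,0.5,-30],[-32.7,10.5,0.5,-35],[-36.6,13.6,0.5,-40]]'; python3 arc.py 190 230 5 57 209 -90; python3 lw.py l13; python3 -c "
from h import *;print(env.state()['joints'])"
```

```text
t: 20.78
eef_pos: [427.1, -219.8, 208.8]
tcp_rot: [-3.137, 0.0, 1.649]
ft_force: [0.8, 1.3, -0.9]
opening: 0.17
190 [-5.1, 0.4, -0.2, -5.5]
195 [-10.1, 1.1, -0.2, -10.5]
200 [-14.9, 2.2, -0.2, -15.5]
205 [-19.6, 3.8, -0.2, -20.5]
210 [-24.2, 5.7, -0.2, -25.5]
215 [-28.6, 8.0, -0.2, -30.5]
220 [-32.8, 10.8, -0.2, -35.5]
225 [-36.7, 13.8, -0.2, -40.5]
230 [-40.3, 17.2, -0.3, -45.5]
[-0.61175697  0.29499788  1.90755597 -0.00366691  0.94178938 -2.25720584]
```

View pics/l13.png

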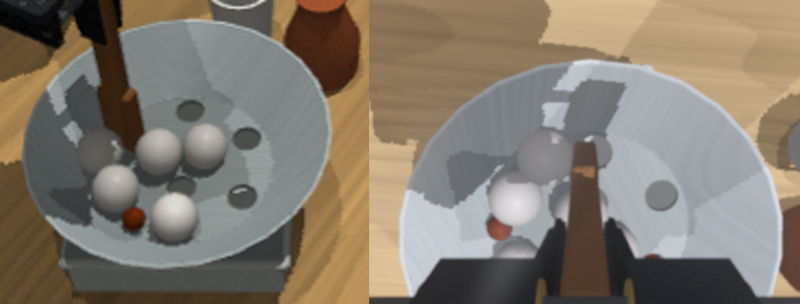

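```bash
python3 -m pendant '[[-5,0.3,0,-4],[-10,1,0,-8],[-14.8,2.1,0,-12],[-19.5,3.6,0,-16],[-24.1,5.5,0,-18],[-28.5,7.8,0,-19],[-32.7,10.5,0,-19]]'; python3 lw.py l14; python3 -c "
from h import *;print(env.state()['joints'])"
```

```text
t: 21.75
eef_pos: [440.3, -251.9, 208.8]
tcp_rot: [-3.138, -0.001, 1.977]
ft_force: [0.2, 1.4, -0.6]
opening: 0.167
[-0.64861433  0.33285695  1.84753477 -0.00386729  0.96327939 -2.62417145]
```

View pics/l14.png

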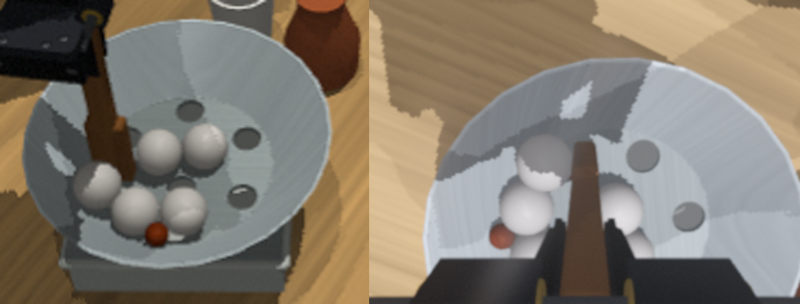

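```bash
python3 go.py; python3 - <<'E'
from go import *
for th in (222,227,232,237,242):
    a=np.radians(th);print(th,rel(484+57*np.cos(a),-215+57*np.sin(a),209,113.3))
E
python3 -m pendant '[[-4.7,1.7,0,0],[-9.3,4,0,0],[-13.5,6.5,0,0],[-17.5,9.5,0,0],[-17.5,9.5,0,0]]';python3 lw.py l15
```

```text
21.85 [ 440.5 -252.3  208.8] [-179.8   -0.   113.3] [ 0.2  0.2 -0.1] 0.17
222 [-1.2  0.7 -0.2  0. ]
227 [-5.9  2.5 -0.2  0. ]
232 [-10.3   4.7  -0.2   0. ]
237 [-14.6   7.3  -0.3   0. ]
242 [-18.6  10.2  -0.3   0. ]
t: 22.48
eef_pos: [456.4, -264.8, 208.6]
tcp_rot: [-3.138, -0.0, 1.978]
ft_force: [-1.1, 0.2, -1.2]
opening: 0.165
```

View pics/l15.png

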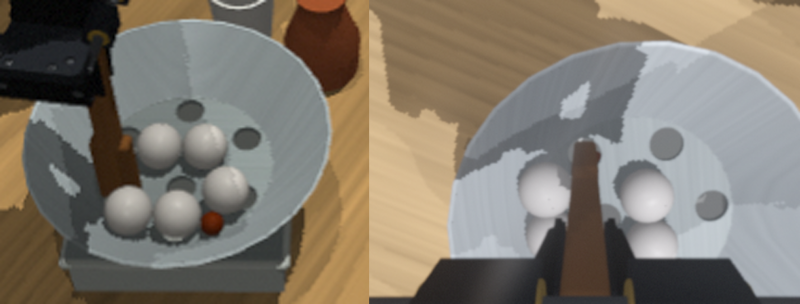

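```bash
cat > pos.py <<'E'
import sys
from h import *
p,s=shot("scene")
a=[float(v) for v in sys.argv[1:]]
k=800/1053*400/140
for i in range(0,len(a),3):
    d=atz(p,(160+a[i]/k,250+a[i+1]/k),a[i+2])-np.array([486,-215,0]);print(a[i:i+2],d.round(0)[:2],round(np.hypot(*d[:2])),round(np.degrees(np.arctan2(d[1],d[0]))%360))
E
python3 pos.py 212 223 66 226 190 73 177 216 73 128 212 73 204 147 73 159 147 73 248 196 56 247 138 56 181 184 56
```

```text
[212.0, 223.0] [ 59. -37.] 70 328
[226.0, 190.0] [54. -8.] 54 352
[177.0, 216.0] [ 34. -50.] 60 304
[128.0, 212.0] [ -4. -68.] 68 267
[204.0, 147.0] [11. 19.] 22 59
[159.0, 147.0] [-22.  -1.] 22 184
[248.0, 196.0] [65.  6.] 66 5
[247.0, 138.0] [30. 56.] 64 62
[181.0, 184.0] [  9. -14.] 17 302
```

```bash
python3 -m pendant '[[0,0,-25,0],[0,0,-48,10],[0,0,-48,21],[0,0,-48,31],[0,0,-48,42],[0,0,-48,52],[0,0,-48,63],[0,0,-48,73]]';python3 -m pendant '[[0,0,0,10],[0,0,0,21],[0,0,0,31],[0,0,0,42],[0,0,0,52],[0,0,0,63],[0,0,0,72],[0,0,0,72]]'; python3 arc.py 232 240 4 57 209 -270;  python3 lw.py l16; python3 look.py l16t
```

```text
t: 23.62
eef_pos: [456.2, -264.5, 256.8]
tcp_rot: [-3.14, 0.004, 0.698]
ft_force: [1.1, -0.1, -1.1]
opening: 0.166
t: 24.62
eef_pos: [456.1, -264.5, 256.9]
tcp_rot: [3.138, 0.002, -0.558]
ft_force: [-0.3, 0.1, -1.3]
opening: 0.166
232 [-8.5, -0.2, 47.9, 6.0]
236 [-4.5, 0.0, 47.9, 2.0]
240 [-0.5, 0.0, 47.9, -2.0]
```

View pics/l16.png

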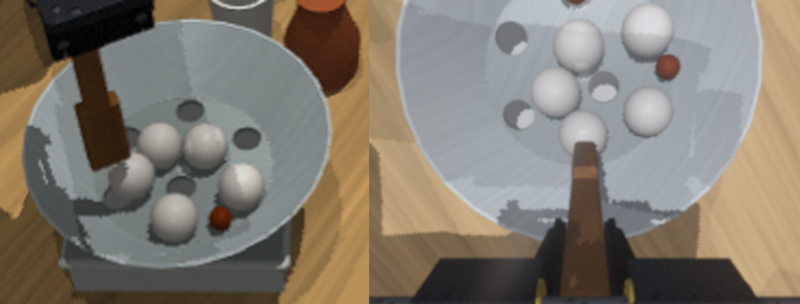

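View pics/l16t.png

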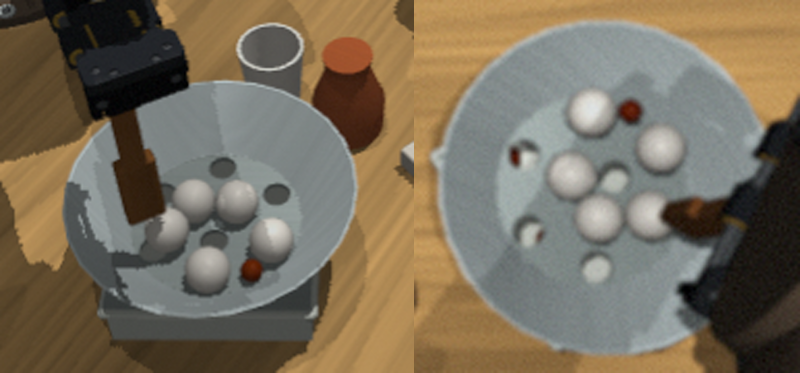

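```bash
cat > post.py <<'E'
import sys
from h import *
p,s=shot("top")
a=[float(v) for v in sys.argv[1:]]
k=800/966*450/140
for i in range(0,len(a),3):
    d=atz(p,(360+(a[i]-414)/k,170+a[i+1]/k),a[i+2])-np.array([483,-214,0]);print(a[i:i+2],d.round(0)[:2],round(np.hypot(*d[:2])),round(np.degrees(np.arctan2(d[1],d[0]))%360))
E
python3 post.py 629 112 66 592 112 71 660 148 71 652 215 73 599 218 71 572 176 71 658 228 56
python3 pos.py 220 217 66 240 187 71 173 218 71 132 176 73
python3 - <<'E'
from go import *
for r,th,z in((36,330,257),(36,330,209),(36,316,209),(36,308,209),(52,306,209),(57,306,209)):
    a=np.radians(th);print(r,th,rel(484.5+r*np.cos(a),-214.5+r*np.sin(a),z,th-270))
E
```

```text
[629.0, 112.0] [ 63. -30.] 70 334
[592.0, 112.0] [63.  1.] 63 1
[660.0, 148.0] [ 32. -53.] 62 302
[652.0, 215.0] [-21. -43.] 48 244
[599.0, 218.0] [-23.  -1.] 23 183
[572.0, 176.0] [11. 19.] 22 59
[658.0, 228.0] [-31. -52.] 61 239
[220.0, 217.0] [ 62. -29.] 68 335
[240.0, 187.0] [61.  2.] 61 2
[173.0, 218.0] [ 31. -52.] 61 300
[132.0, 176.0] [-23. -38.] 44 238
36 330 [ 33.6 -58.7  -0.5 -91.9]
36 330 [ 33.7 -58.8  47.5 -91.9]
36 316 [ 32.9 -50.1  47.6 -77.9]
36 308 [ 31.5 -45.2  47.6 -69.9]
52 306 [ 45.9 -38.1  47.6 -67.9]
57 306 [ 50.5 -36.2  47.6 -67.9]
```

```bash
python3 -m pendant '[[4,-7,-2,-10],[8,-15,-2,-21],[13,-23,-2,-31],[17,-30,-2,-42],[21,-38,-2,-52],[25,-45,-2,-63],[29,-52,-2,-73],[33,-57,-2,-83]]';python3 -m pendant '[[0,0,0,-9],[0,0,0,-9]]'; python3 - <<'E'
from go import *
for r,th,z in((36,330,257),(36,331,209),(36,316,209),(36,308,209),(52,306,209),(57,306,209)):
    a=np.radians(th);print(r,th,rel(484.5+r*np.cos(a),-214.5+r*np.sin(a),z,th-270))
E
python3 lw.py l17
```

```text
t: 25.92
eef_pos: [514.6, -233.4, 258.5]
tcp_rot: [-3.14, 0.003, 0.898]
ft_force: [-0.4, -0.1, -0.7]
opening: 0.163
t: 26.18
eef_pos: [514.6, -233.4, 258.4]
tcp_rot: [-3.139, 0.003, 1.055]
ft_force: [-0.4, 0.1, -1.7]
opening: 0.17
36 330 [1.3 0.5 1.4 0.5]
36 331 [ 2.1  0.6 49.4 -0.5]
36 316 [-7.3 -0.5 49.4 14.5]
36 308 [-12.   -2.1  49.5  22.5]
52 306 [-19.8  12.   49.4  24.5]
57 306 [-21.9  16.5  49.4  24.5]
```

View pics/l17.png

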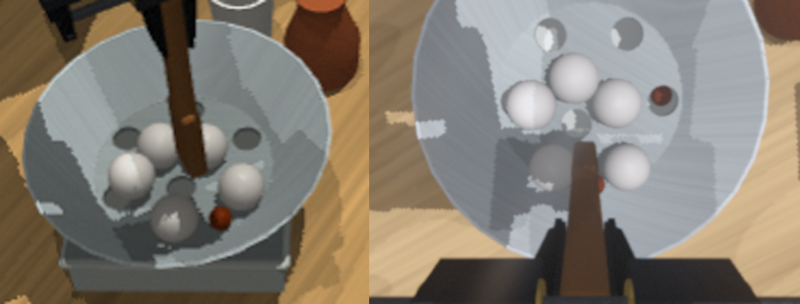

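```bash
python3 -m pendant '[[1.5,0,15,0],[1.5,0,30,0],[1.5,0,42,0],[1.5,0,49,0],[1.5,0,49,0]]'; python3 - <<'E'
from go import *
for r,th,z in((36,331,209),(36,320,209),(36,312,209),(44,308,209),(52,306,209),(57,306,209)):
    a=np.radians(th);print(r,th,rel(484.5+r*np.cos(a),-214.5+r*np.sin(a),z,th-270))
E
python3 lw.py l18
```

```text
t: 26.9
eef_pos: [515.0, -232.2, 208.9]
tcp_rot: [-3.138, 0.003, 1.052]
ft_force: [0.2, 0.2, -0.5]
opening: 0.166
36 331 [ 0.7  0.8 -0.1 -0.7]
36 320 [-6.2  0.2 -0.1 10.3]
36 312 [-11.1  -1.   -0.   18.3]
44 308 [-16.5   5.5  -0.   22.3]
52 306 [-21.2  12.2  -0.   24.3]
57 306 [-23.2  16.7  -0.1  24.3]
```

View pics/l18.png

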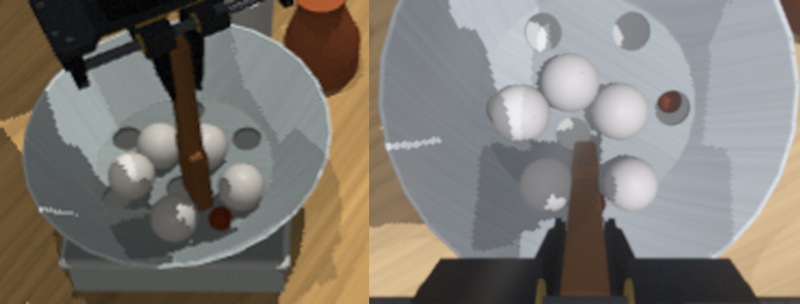

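```bash
python3 -m pendant '[[-5,0,0,4],[-9,0,0,9],[-13,1,0,14],[-17,3,0,18],[-20,6,0,22],[-22,10,0,25],[-24,14,0,27],[-25,17,0,27]]'; python3 lw.py l19; python3 go.py
```

```text
t: 28.0
eef_pos: [517.8, -262.7, 210.0]
tcp_rot: [3.141, 0.004, 0.581]
ft_force: [-0.5, -0.0, -0.6]
opening: 0.17
28.1 [ 517.8 -262.6  209.8] [-180.     0.2   33.3] [ 0.1 -0.1 -1.1] 0.17
```

View pics/l19.png

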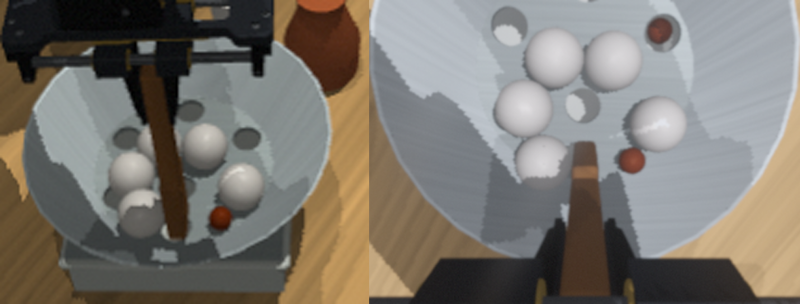

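```bash
python3 -m pendant '[[5,-0.6,0.5,-8],[10,-1.2,0.5,-15],[15,-2.3,0.5,-22],[19.7,-3.8,0.5,-29],[24.3,-5.7,0.5,-36],[28.7,-8,0.5,-43],[33,-10.6,0.5,-50]]'; python3 lw.py l20; python3 go.py
```

```text
t: 28.98
eef_pos: [539.6, -235.5, 209.2]
tcp_rot: [-3.139, 0.002, 1.459]
ft_force: [-0.7, -0.7, -0.2]
opening: 0.167
29.075 [ 539.7 -235.3  209.2] [-1.798e+02  1.000e-01  8.350e+01] [-0.2 -0.  -1.4] 0.17
```

View pics/l20.png

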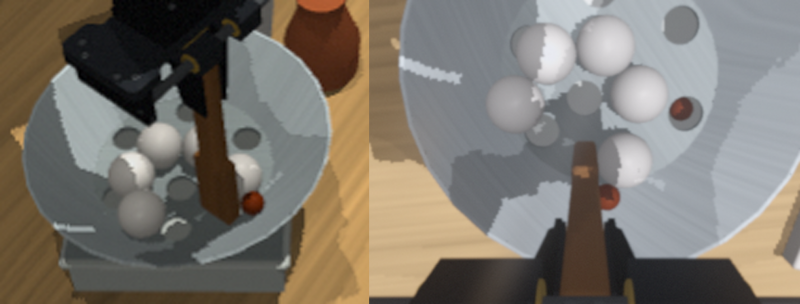

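```bash
python3 -m pendant '[[5,-1.2,0.5,-5],[9.7,-2.8,0.5,-10],[14.3,-4.8,0.5,-15],[18.6,-7.2,0.5,-20],[22.6,-10,0.5,-25],[22.6,-10,0.5,-25]]'; python3 lw.py l21; python3 go.py
```

```text
t: 29.82
eef_pos: [532.1, -211.6, 208.8]
tcp_rot: [-3.138, 0.001, 1.89]
ft_force: [0.4, 0.3, -0.5]
opening: 0.17
29.925 [ 532.3 -211.9  208.8] [-1.798e+02  1.000e-01  1.083e+02] [-0.  -0.1  0. ] 0.16
```

View pics/l21.png

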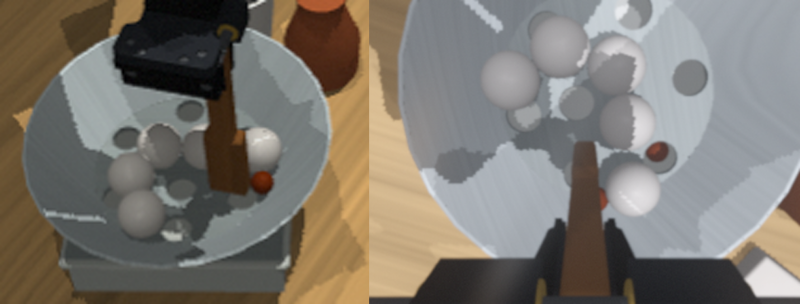

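```bash
python3 pos.py 262 182 66 262 148 73 243 197 56
```

```text
[262.0, 182.0] [72. 18.] 74 14
[262.0, 148.0] [55. 44.] 71 38
[243.0, 197.0] [62.  3.] 62 2
```

```bash
python3 -m pendant '[[-3,0,-25,0],[-3,0,-48,10],[-3,0,-48,21],[-3,0,-48,31],[-3,0,-48,42],[-3,0,-48,52],[-3,0,-48,63],[-3,0,-48,73]]'; python3 lw.py l22; python3 go.py; python3 look.py l22t
```

```text
t: 30.98
eef_pos: [533.5, -214.8, 256.7]
tcp_rot: [-3.141, 0.004, 0.608]
ft_force: [0.4, -0.7, -0.9]
opening: 0.17
31.075 [ 533.5 -214.8  256.7] [-180.     0.2   35.1] [-0.6 -0.2 -0.3] 0.17
```

View pics/l22.png

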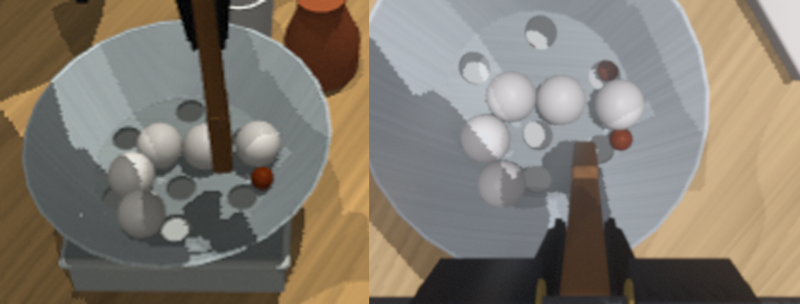

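View pics/l22t.png

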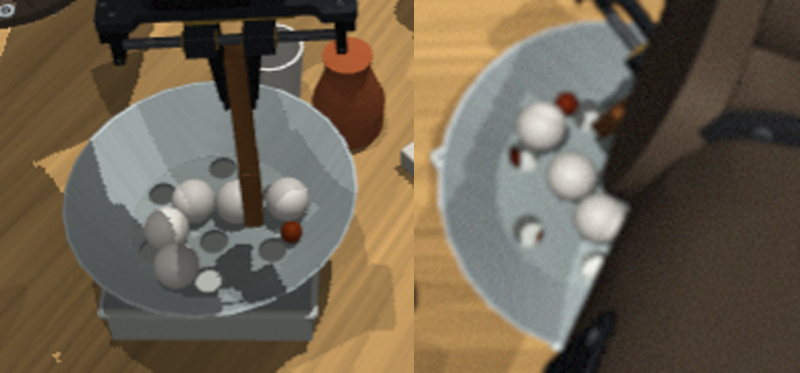

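```bash
python3 post.py 567 104 66 541 126 73; python3 pos.py 262 178 66 258 143 73;  python3 - <<'E'
from go import *
for r,th,z in((60,-8,256),(60,-8,209)):
    a=np.radians(th);print(r,th,rel(484.5+r*np.cos(a),-214.5+r*np.sin(a),z,th-60))
E
```

```text
[567.0, 104.0] [71. 20.] 73 16
[541.0, 126.0] [52. 43.] 68 39
[262.0, 178.0] [70. 22.] 73 17
[258.0, 143.0] [49. 47.] 68 43
60 -8 [  3.8  12.7   0.7 103.4]
60 -8 [  4.   12.7  47.7 103.4]
```

```bash
python3 -m pendant '[[0,0,0,10],[0,4,0,21],[0,8,0,31],[2,12,0,42],[4,13,0,52],[4,13,0,63],[4,13,0,73],[4,13,0,83]]'; python3 - <<'E'
from go import *
for r,th,z in((61,-10,256),(61,-10,209)):
    a=np.radians(th);print(r,th,rel(484.5+r*np.cos(a),-214.5+r*np.sin(a),z,th-82))
E
```

```text
t: 32.28
eef_pos: [544.2, -223.0, 256.7]
tcp_rot: [3.138, 0.001, -0.834]
ft_force: [-0.2, -0.5, -0.2]
opening: 0.174
61 -10 [ 1.8  1.1  0.7 44.2]
61 -10 [ 1.8  1.  47.7 44.2]
```

```bash
python3 -m pendant '[[1.8,1,0,10],[1.8,1,0,21],[1.8,1,8,31],[1.8,1,25,40],[1.8,1,40,44],[1.8,1,47,44],[1.8,1,47,44]]'; python3 - <<'E'
from go import *
for th in range(-5,35,4):
    a=np.radians(th);r=61;print(r,th,rel(484.5+r*np.cos(a),-214.5+r*np.sin(a),209,th-82))
E
python3 lw.py l23
```

```text
t: 33.15
eef_pos: [544.6, -225.1, 209.5]
tcp_rot: [3.138, -0.002, -1.599]
ft_force: [-0.5, -0.1, -1.1]
opening: 0.168
61 -5 [-5.3 -0.6  0.5 -4.6]
61 -1 [-9.6 -0.7  0.5 -8.6]
61 3 [-13.8  -0.5   0.5 -12.6]
61 7 [-18.    0.    0.5 -16.6]
61 11 [-22.2   0.8   0.5 -20.6]
61 15 [-26.3   1.9   0.5 -24.6]
61 19 [-30.4   3.2   0.5 -28.6]
61 23 [-34.3   4.9   0.5 -32.6]
61 27 [-38.1   6.8   0.5 -36.6]
61 31 [-41.8   9.    0.5 -40.6]
```

View pics/l23.png

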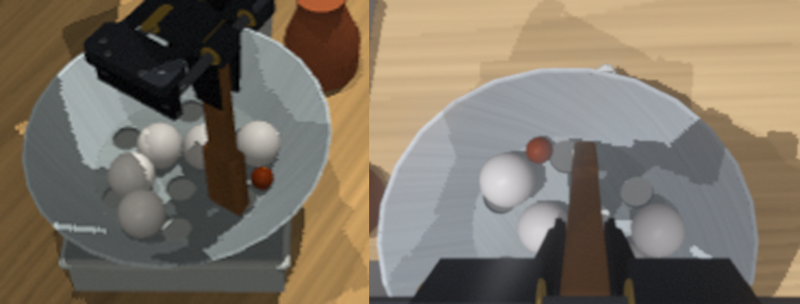

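```bash
python3 -m pendant '[[-5.3,-0.6,0.3,-4.6],[-9.6,-0.7,0.3,-8.6],[-13.8,-0.5,0.3,-12.6],[-18,0,0.3,-16.6],[-22.2,0.8,0.3,-20.6],[-26.3,1.9,0.3,-24.6],[-30.4,3.2,0.3,-28.6],[-34.3,4.9,0.3,-32.6]]'; python3 - <<'E'
from go import *
for th in range(27,63,4):
    a=np.radians(th);r=61;print(r,th,rel(484.5+r*np.cos(a),-214.5+r*np.sin(a),209,th-78))
E
python3 lw.py l24
```

```text
t: 34.25
eef_pos: [541.1, -190.7, 210.5]
tcp_rot: [3.139, -0.002, -1.028]
ft_force: [-0.6, 0.3, -0.4]
opening: 0.169
61 27 [-4.5 -0.1  1.5 -7.9]
61 31 [ -8.8  -0.3   1.5 -11.9]
61 35 [-13.   -0.1   1.5 -15.9]
61 39 [-17.3   0.3   1.5 -19.9]
61 43 [-21.5   1.    1.5 -23.9]
61 47 [-25.6   2.1   1.5 -27.9]
61 51 [-29.7   3.4   1.5 -31.9]
61 55 [-33.6   5.    1.5 -35.9]
61 59 [-37.4   6.8   1.5 -39.9]
```

View pics/l24.png

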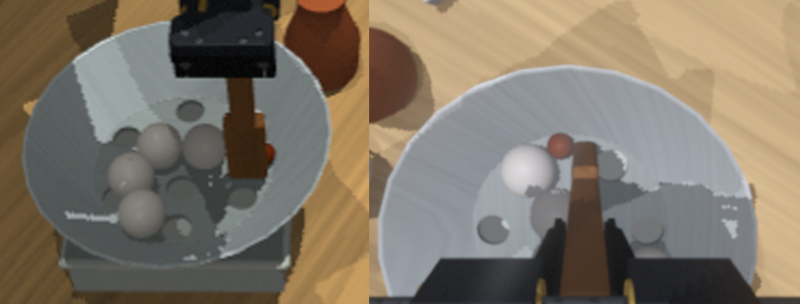

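```bash
python3 -m pendant '[[-4.5,-0.1,1,-7],[-8.8,-0.3,1,-12],[-13,-0.1,1,-16],[-17.3,0.3,1,-20],[-21.5,1,1,-24],[-25.6,2.1,1,-28],[-25.6,2.1,1,-28],[-25.6,2.1,1,-28]]'; python3 - <<'E'
from go import *
for th in range(47,80,4):
    a=np.radians(th);r=61;print(r,th,rel(484.5+r*np.cos(a),-214.5+r*np.sin(a),209,th-78))
E
python3 lw.py l25
```

```text
t: 35.35
eef_pos: [526.4, -169.9, 209.8]
tcp_rot: [3.139, -0.001, -0.543]
ft_force: [1.6, 1.0, -0.1]
opening: 0.167
61 47 [-0.3  0.1  0.8 -0.1]
61 51 [-4.5 -0.6  0.8 -4.1]
61 55 [-8.7 -1.   0.8 -8.1]
61 59 [-13.   -1.2   0.8 -12.1]
61 63 [-17.2  -1.    0.7 -16.1]
61 67 [-21.5  -0.6   0.7 -20.1]
61 71 [-25.7   0.2   0.7 -24.1]
61 75 [-29.8   1.2   0.7 -28.1]
61 79 [-33.8   2.5   0.7 -32.1]
```

View pics/l25.png

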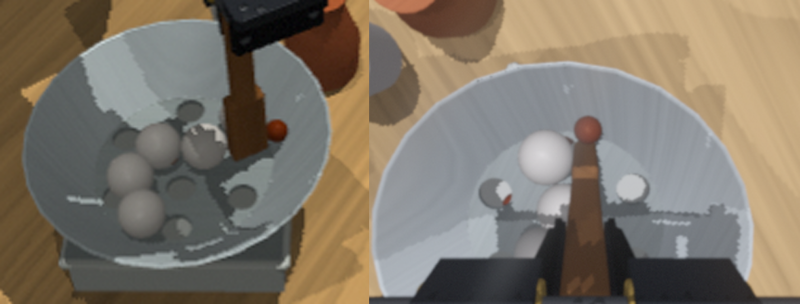

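```bash
python3 - <<'E'
from go import *
for th,r in((53,58),(60,55),(67,54),(74,54),(80,54),(86,54)):
    a=np.radians(th);print(r,th,rel(484.5+r*np.cos(a),-214.5+r*np.sin(a),209,th-85))
E
```

```text
58 53 [-6.9  2.1  0.7  1. ]
55 60 [-13.9   4.8   0.7  -6. ]
54 67 [-20.4   6.3   0.7 -13. ]
54 74 [-26.9   7.7   0.7 -20. ]
54 80 [-32.3   9.4   0.7 -26. ]
54 86 [-37.4  11.7   0.7 -32. ]
```

```bash
python3 -m pendant '[[-6.9,2.1,0.5,0],[-13.9,4.8,0.5,-6],[-20.4,6.3,0.5,-13],[-26.9,7.7,0.5,-20],[-32.3,9.4,0.5,-26],[-37.4,11.7,0.5,-32],[-37.4,11.7,0.5,-32]]'; python3 go.py
python3 lw.py l26
```

```text
t: 36.33
eef_pos: [487.4, -160.5, 209.1]
tcp_rot: [3.139, 0.002, 0.016]
ft_force: [-0.5, 0.3, -0.2]
opening: 0.17
36.325 [ 487.4 -160.5  209.1] [1.799e+02 1.000e-01 9.000e-01] [-0.5  0.3 -0.2] 0.17
```

View pics/l26.png

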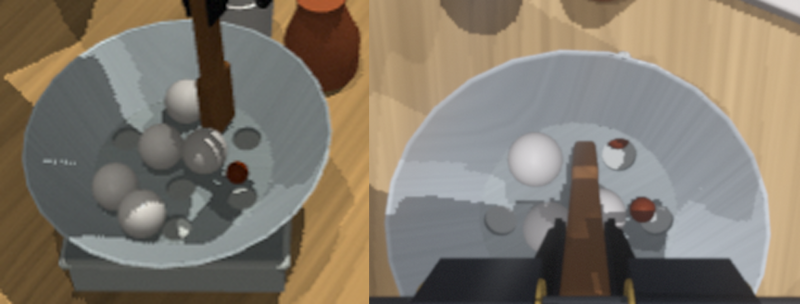

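```bash
python3 pos.py 237 173 66; python3 -m pendant '[[0,0,0,0],[0,0,0,0],[0,0,0,0]]'; python3 lw.py l27
```

```text
[237.0, 173.0] [48. 15.] 51 17
t: 36.85
eef_pos: [488.2, -160.7, 209.1]
tcp_rot: [3.139, 0.001, 0.014]
ft_force: [0.0, 0.5, -0.3]
opening: 0.165
```

View pics/l27.png

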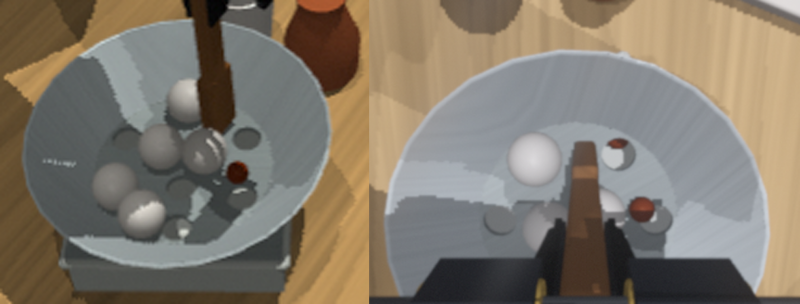

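The last brown ball lies at (48,15) from the centre, 20 mm from the free hole at 0°. I'll bring the blade round behind it and push it straight in.

```bash
python3 - <<'E'
from go import *
for x,y,yaw in((24,54,-25),(42,41.6,-60)):
    print(rel(484.5+x,-214.5+y,209,yaw))
E
```

```text
[20.3  0.1  0.1 25.8]
[38.1 12.8  0.1 60.8]
```

```bash
python3 -m pendant '[[8,-1,0,10],[15,-0.5,0,20],[21,0.5,0,27],[27,3.5,0,36],[33,8,0,47],[38,12.8,0,58],[38,12.8,0,61]]'; python3 go.py;python3 lw.py l28;  python3 pos.py 237 173 66
```

```text
t: 37.83
eef_pos: [526.8, -173.2, 209.0]
tcp_rot: [3.14, -0.002, -1.054]
ft_force: [0.6, 0.8, -0.1]
opening: 0.168
37.825 [ 526.8 -173.2  209. ] [ 1.799e+02 -1.000e-01 -6.040e+01] [ 0.6  0.8 -0.1] 0.17
[237.0, 173.0] [48. 15.] 51 17
```

View pics/l28.png

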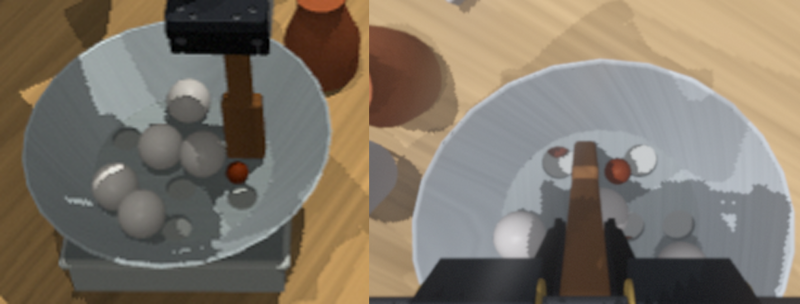

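```bash
python3 -m pendant '[[2,0,0,-8],[5,-1,0,-14],[9,-2,0,-16],[13,-3,0,-16],[17,-4,0,-16],[20,-5,0,-16],[20,-5,0,-16]]'; python3 go.py;python3 lw.py l29
```

```text
t: 38.85
eef_pos: [540.9, -187.9, 209.0]
tcp_rot: [3.139, -0.001, -0.77]
ft_force: [-0.2, 0.3, -1.1]
opening: 0.168
38.85 [ 540.9 -187.9  209. ] [ 1.798e+02 -1.000e-01 -4.410e+01] [-0.2  0.3 -1.1] 0.17
```

View pics/l29.png

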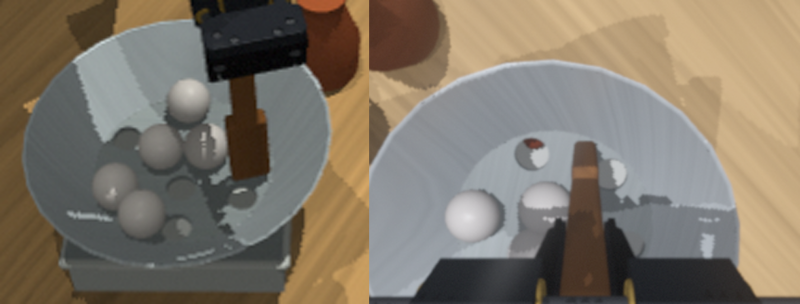

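```bash
python3 -m pendant '[[-2,0,-20,0],[-2,0,-50,0],[-2,0,-85,0],[-2,0,-105,0],[-2,0,-108,0]]'; python3 go.py 495 0 318 8 500 213 318 8;python3 lw.py l30; python3 look.py l30t
```

```text
t: 39.58
eef_pos: [539.6, -186.0, 318.2]
tcp_rot: [3.14, -0.003, -0.77]
ft_force: [0.1, 0.0, -1.5]
opening: 0.169
39.575 [ 539.6 -186.   318.2] [179.9  -0.2 -44.1] [ 0.1  0.  -1.5] 0.17
[-161.5 -102.5   -0.5  -52.1]
[-306.2 -259.    -1.3  -52.1]
```

View pics/l30.png

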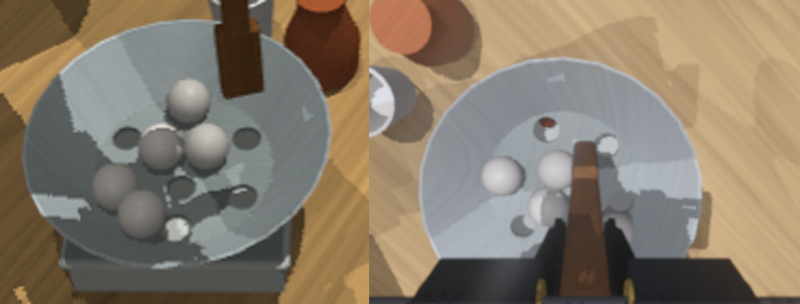

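View pics/l30t.png

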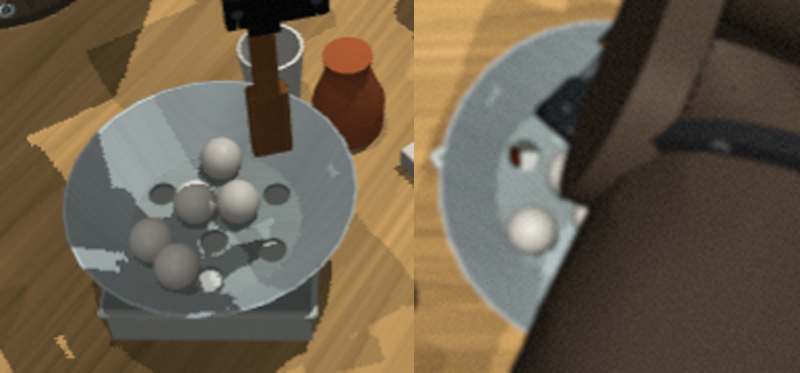

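The scene view now shows five white balls and no brown. I'll move to above the jar, which clears the top view, and check before letting go.

```bash
python3 -m pendant '[[-20,-17,0,-6],[-58,-49,0,-13],[-98,-83,0,-20],[-138,-117,0,-27],[-178,-150,0,-34],[-218,-184,0,-41],[-258,-218,0,-48],[-290,-245,0,-52]]'; python3 go.py 500 213 318 8; python3 lw.py l31; python3 look.py l31t
```

```text
t: 40.78
eef_pos: [500.8, 193.7, 314.4]
tcp_rot: [3.14, 0.004, 0.141]
ft_force: [0.7, -0.2, -0.5]
opening: 0.166
40.775 [500.8 193.7 314.4] [179.9   0.2   8.1] [ 0.7 -0.2 -0.5] 0.17
[  1.9 -19.2  -3.6   0.1]
```

View pics/l31t.png

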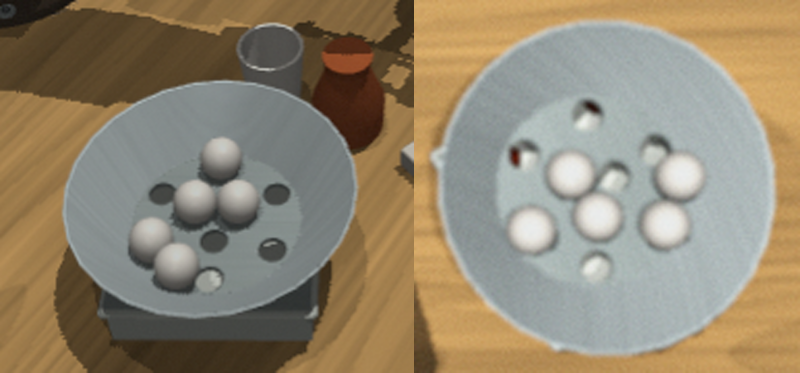

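View pics/l31.png

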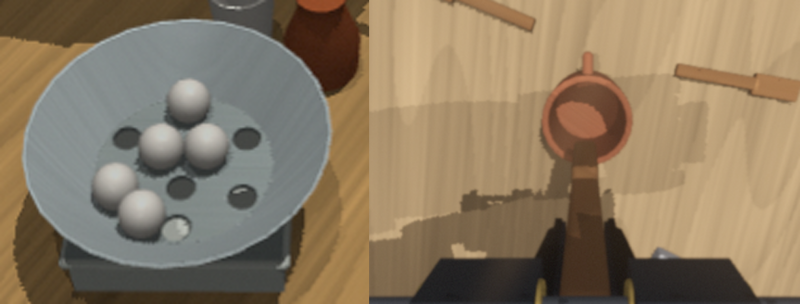

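The top view shows five white balls on the plate and none of the brown ones. Two browns can be seen lying in the tray, at (590,108) and (516,156). The wrist view shows the paddle tip turned slightly in the grip, so I'll line it up with the jar mouth.

```bash
python3 -m pendant '[[1,-10,0,0],[1,-22,0,0],[1,-28,0,0],[1,-28,0,0]]'; python3 go.py; python3 - <<'E'
from h import *
np.set_printoptions(precision=1,suppress=True)
p,s=shot("wrist");e=s['eef_pos'];y=s['tcp_rot'][2]
cv2.imwrite("pics/l32.png",cv2.resize(p["pixels"][160:310,240:400,::-1],None,fx=4,fy=4,interpolation=cv2.INTER_CUBIC))
q,_=shot("scene");cv2.imwrite("pics/l32s.png",cv2.resize(q["pixels"][80:240,300:430,::-1],None,fx=3.7,fy=3.7,interpolation=cv2.INTER_CUBIC))
z=e[2]-147
for dy in(-17,-10,-5,0,5): print(dy,proj(p,[e[0]+dy*np.sin(y),e[1]-dy*np.cos(y),z],s))
print("mouth",proj(p,[500,214,105],s),proj(q,[500,214,105]))
E
```

```text
t: 41.48
eef_pos: [498.1, 220.5, 314.3]
tcp_rot: [3.14, 0.004, 0.139]
ft_force: [-0.5, 0.4, -0.9]
opening: 0.17
41.475 [498.1 220.5 314.3] [179.9   0.2   8. ] [-0.5  0.4 -0.9] 0.17
-17 [320.1 207. ]
-10 [320.1 214.3]
-5 [320.1 219.5]
0 [320.1 224.7]
5 [320.1 229.8]
mouth [321.1 217.2] [358.4 185.3]
```

View pics/l32.png

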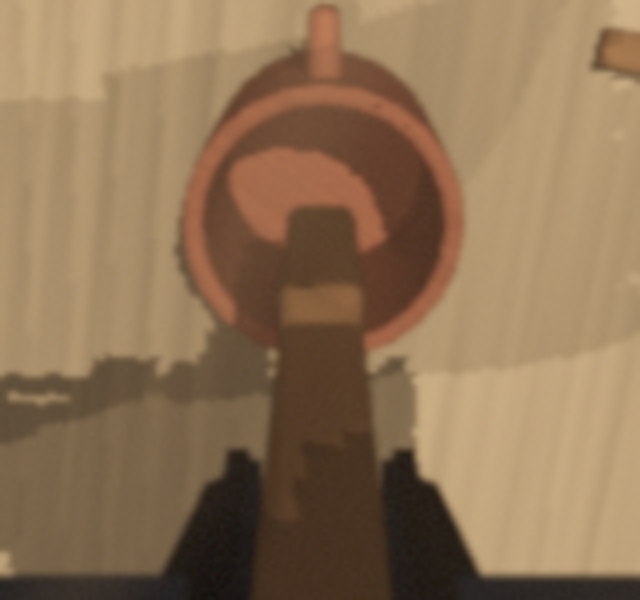

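View pics/l32s.png

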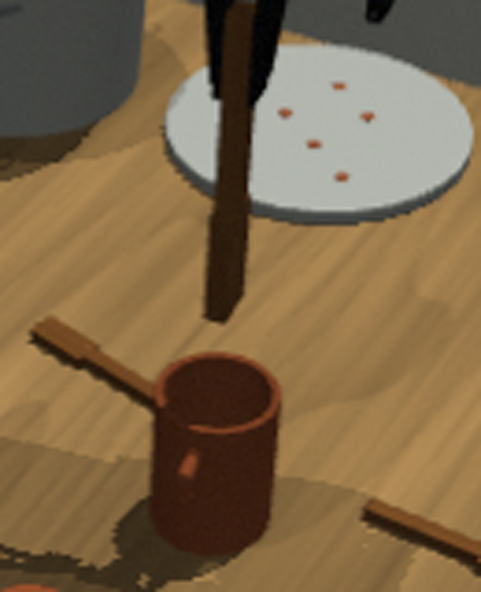

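The tip's edge is at the same wrist row as before, so it hasn't slipped. It sits over the mouth to within about 3 mm, so I'll lower it.

```bash
python3 -m pendant '[[1,1,20,0],[1,1,45,0],[1,1,75,0],[1,1,105,0],[1,1,130,0],[1,1,145,0],[1,1,152,0],[1,1,155,0]]'; python3 -m pendant '[[0,0,2,0],[0,0,3,0],[0,0,3,0]]'; python3 look.py l33 w
```

```text
t: 42.58
eef_pos: [499.0, 218.8, 159.6]
tcp_rot: [3.14, 0.004, 0.139]
ft_force: [0.5, 0.3, -0.6]
opening: 0.169
t: 42.95
eef_pos: [499.0, 218.8, 156.8]
tcp_rot: [3.14, 0.003, 0.139]
ft_force: [-0.5, 1.0, -1.2]
opening: 0.168
```

```bash
python3 - <<'E'
from h import *
q,_=shot("scene");cv2.imwrite("pics/l33s.png",cv2.resize(q["pixels"][80:240,290:430,::-1],None,fx=3.7,fy=3.7,interpolation=cv2.INTER_CUBIC))
E
```

```text
(no output)
```

View pics/l33s.png

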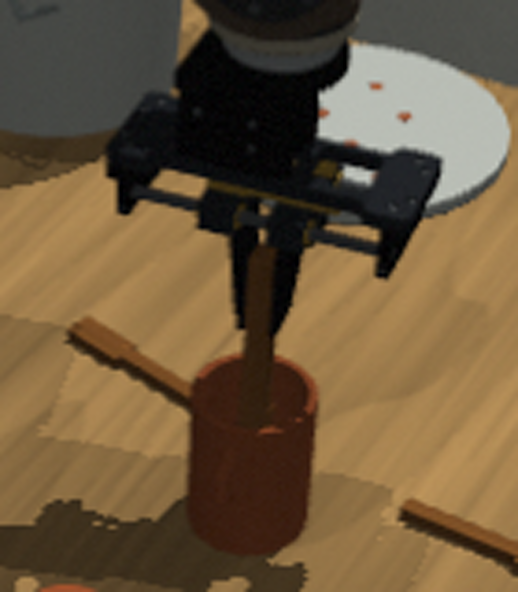

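```bash
python3 -m pendant '[[0,0,2,0],[0,0,3,0],[0,0,3,0]]'; python3 -m pendant '[[0,0,0,0],[0,0,0,0],[0,0,0,0],[0,0,0,0],[0,0,0,0],[0,0,0,0],[0,0,0,0],[0,0,0,0]]' 0; python3 - <<'E'
from h import *
q,_=shot("scene");cv2.imwrite("pics/l34s.png",cv2.resize(q["pixels"][80:240,290:430,::-1],None,fx=3.7,fy=3.7,interpolation=cv2.INTER_CUBIC))
q,_=shot("wrist","l34w")
E
```

```text
t: 43.48
eef_pos: [499.0, 218.8, 153.6]
tcp_rot: [3.14, 0.004, 0.139]
ft_force: [1.1, -0.0, 0.3]
opening: 0.165
t: 44.48
eef_pos: [498.9, 218.8, 153.6]
tcp_rot: [3.14, 0.004, 0.139]
ft_force: [-0.3, 0.3, -0.0]
opening: 0.952
```

View pics/l34s.png

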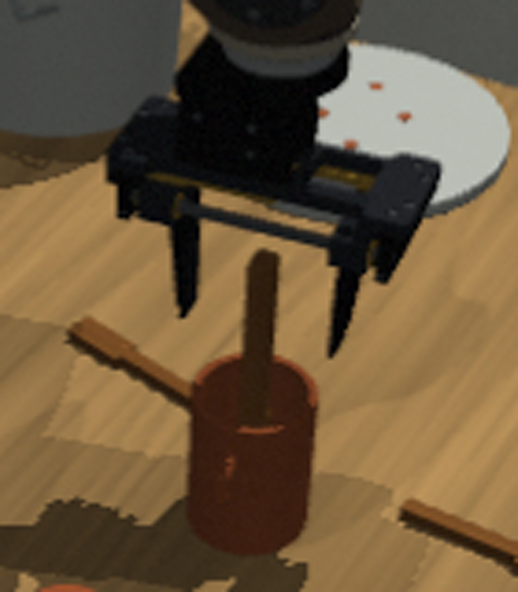

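View pics/l34w.png

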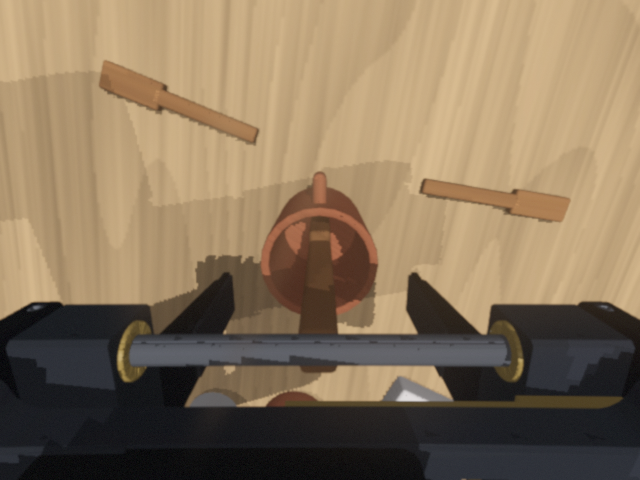

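```bash
python3 -m pendant '[[0,0,-12,0],[0,0,-30,0],[0,0,-55,0],[0,0,-90,0],[0,0,-130,0],[0,0,-150,0],[0,0,-150,0]]' 0; python3 - <<'E'
from h import *
q,_=shot("scene","l35s")
q,_=shot("top","l35t")
E
```

```text
t: 45.45
eef_pos: [499.8, 219.3, 305.5]
tcp_rot: [3.14, 0.0, 0.139]
ft_force: [-0.0, -0.5, -0.5]
opening: 0.999
```

View pics/l35s.png

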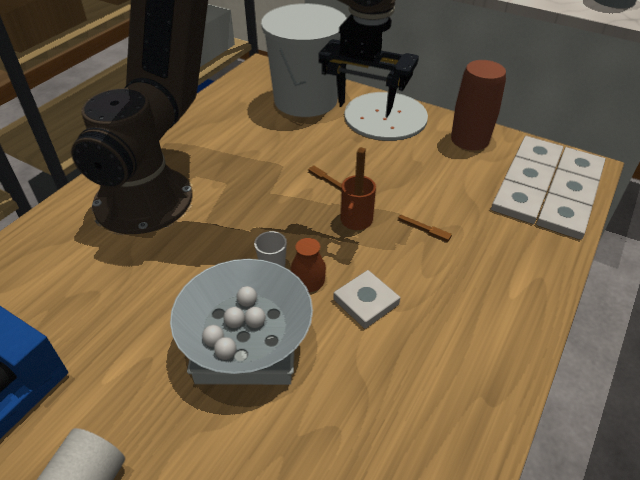

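View pics/l35t.png

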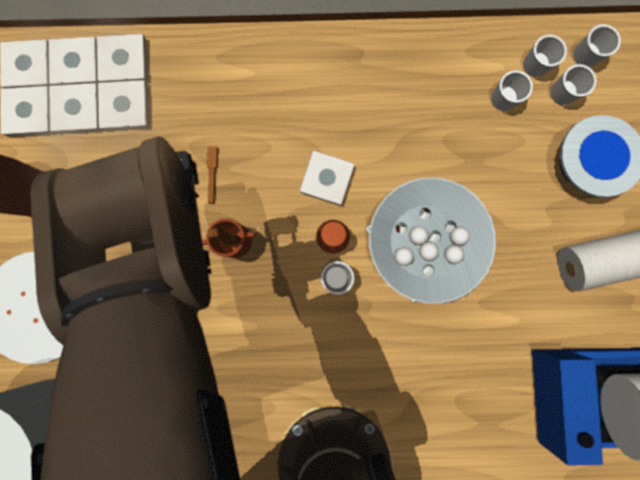

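The paddle stands upright in the jar, at scene (361,165). Five white balls are on the screen, and the tumbler, vase and mould are at the same pixels as at the start. I'll wait a moment, check the tip's rest, and hand in.

```bash
python3 -m pendant '[[0,0,0,0],[0,0,0,0],[0,0,0,0],[0,0,0,0],[0,0,0,0],[0,0,0,0]]'; python3 - <<'E'
from h import *
a=cv2.imread("pics/l35s.png")[:,:,::-1].astype(int)
q,_=shot("scene"); d=np.abs(q["pixels"].astype(int)-a).max(2); print("paddle/jar diff",d[140:235,330:390].max(),"bowl",d[260:390,165:320].max())
b=cv2.imread("pics/scene0.png")[:,:,::-1].astype(int)
print(np.abs(b-q["pixels"])[265:330,330:402].max())
print(job.job_done())
E
```

```text
t: 46.3
eef_pos: [499.1, 219.1, 303.2]
tcp_rot: [3.14, 0.004, 0.139]
ft_force: [-0.8, -0.1, -0.3]
opening: 1.002
paddle/jar diff 54 bowl 53
9
the job is handed in; nothing more can be done
None
```

I took the paddle out of the jar, stirred until no brown ball was left on the screen, and stood it back handle up. I let go of it and handed the job in at about 46 s. The wrist force readings stayed under about 3 N throughout.

**Brown balls:** In the last top and scene pictures there are five white balls on the plate and no brown. Only two of the four browns can be seen lying in the tray through the holes. I take the other two to be in the tray as well, because they left the plate during the sweeps and show nowhere else, but I didn't see them there.

**Paddle and bystanders:** The paddle stands nearly upright in the jar, free of the open gripper. The tumbler and vase are at the same pixels as at the start by eye. A picture comparison showed the mould unchanged.

**Check that was unclear:** Two scene pictures, compared across the last second before hand-in, differed by up to 54 grey levels around both the jar and the bowl. This could be shimmer at edges or shadows, but I didn't rule out a small movement. I didn't view another picture after that.

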